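# Seat the dry box cover with four crank nuts

### The arm

A 6-joint arm with a two-finger parallel gripper is mounted at the origin on the work surface. World frame = base frame: x ahead of the robot, y to its left, z up, the work surface at z = 0. Lengths are in m, angles in rad, forces in N, time in s.
With the tool pointing down it reaches from about 0.35 to 0.775 m from the base axis. Payload 5.5 kg.
Tool frame: the origin (TCP) lies at the very end of the fingers, on their centre line; the grasp point (between the pads) lies 19 mm behind it; z points along the fingers, y is the direction in which the jaws open and shut (so a half turn about z gives the same grasp; the last joint's range is limited). The gripper opens to 85 mm and grips with 20 to 120 N. Pads are 22 mm wide; open, the fingers measure 114 mm over their backs; the gripper's body (76 mm by 85 mm) begins 54 mm behind the grasp point. The pads swing forward as they close: fully open they stand 13 mm farther back than shut.
Start: joints at [1.037, 0.313, 0.046, 1.304, 0, 1.431], TCP at [0.221, 0.531, 0.231] pointing down, gripper open.
Joint ranges: [-2.76, 2.76], [-0.86, 1.69], [-1.03, 1.26], [-2.2, 2.34], [-1.47, 1.5], [-3.14, 3.14]. Speed limits (rad/s): [2.57, 2.57, 3.14, 3.14, 3.14, 3.14].

### API

Orientations are given as a unit quaternion [w, x, y, z].
In Python, from workcell import env gives the robot as it stands. The module is installed in compiled form; this text tells all that it offers.
- The arm moves only by the shell command python3 -m pendant 'ROWS' [FORCE]. ROWS is JSON, a list of rows, each an object with "fingers": the finger opening in mm, from 0 to 85.4; "delta_pos": the shift along the tool's x, y, z in mm, a list of three; "angular": the turn, a rotation vector about the tool's x, y, z in rad, a list of three. In form: [{"fingers": fingers, "delta_pos": [x, y, z], "angular": [ax, ay, az]}, ...]. A call has 1 to 12 rows; each row shifts and turns the commanded pose from where the row before left it, along the tool's axes as they then stand; what a row does not reach is not made up. A row lasts 1/10 s, in which the tool goes at most 50 mm and 8.59 degrees, less where a joint would pass 70% of its speed; a pose out of reach is approached as far as the arm can. A call is refused whole if a number of a shift passes 50 or a number of a turn 0.15, either way. A call with a gripper value outside its range is refused whole. The fingers move at their own pace and stop on an object; FORCE is the grip in N (left out, the last holds). Time passes only in rows, so rows that do not move let the fingers close. It gives the time, the measured TCP pose, the force and the opening at its end, in the units of the state.
- env.get_state(): the state, without advancing time (a new reading comes with each control period).
- env.read_camera(name): name is "side" or "top"; returns the picture (480x640x3 uint8, blue, green, red); there is no depth.
- env.camera_params(name): a dict with "fx", "fy", "cx", "cy" (pixels), "view" (4x4, takes a point from world to camera coordinates). Camera axes: x right, y up, looking along -z (the intrinsics and any distortion apply to the point x, -y, -z); pixel columns grow to the right and rows downward; lengths in m; the calibration is good to about 2 mm. A picture is of the moment at which its call begins. camera_params takes no time and is no camera call.
- env.hand_in(): hands the job in, once; it reports no verdict.
The state is a dict: "clock": time; "joint_pos": joint angles; "qvel": joint speeds; "tau": joint torques, N m; "tcp_pos": TCP position; "orientation": TCP orientation; "wrist_force": force on the tool from outside, world axes, zero at the start; "ft_torque": the same for the moment, N m; "finger_gap": finger opening in m.
Only numpy, scipy, OpenCV 4.12 (cv2) and the standard library are available. Lean on these libraries where they do the work, as an engineer would, in place of code of your own. Each camera call takes 0.05 s, during which the arm holds its last target. There are 200 camera calls.

### The job

Seat the cover of the dry box evenly by turning its four crank nuts clockwise by their knobs, about half a turn each, in cross order: any one first, then the one diagonally opposite, then the other two. Turn each until you feel it come up firm, with a push of about 12 N at its knob (it runs at 4 to 6 N, and a push of 20 N overtightens it), then let go and leave it. Do not disturb anything else on the bench.

Things in the scene. Friction and masses are not known exactly. Their poses are not given: they have to be found in the camera images.
- case: grey dry box, fixed to the bench, 210 mm (its x) by 270 mm (its y) by 75 mm high; origin at the centre of its underside, x away from the robot at yaw 0. Near/far, left/right are along its x (far = +x) and y (left = +y). The nut axes stand upright at x = -50 (near) or +50 (far) mm, y = +75 (left) or -75 (right) mm
- plate: aluminium cover, 180 x 240 x 8 mm, held up by its springy gasket against the nuts; origin at the centre of its underside, z up. Starts about 84 mm above the bench and comes down about 3 mm as the nuts are tightened; a round humidity gauge, 44 mm across and 8 mm high, is fixed at its middle
- nut_nl: near left crank nut on an upright stud: steel hub 40 mm across, flat crank arm with its top 12 mm above the origin. Origin on the stud's axis at the hub's underside (about 92 mm above the bench at the start); x axis along the crank to the knob, at the start to the case's right (-y) within 0.3 rad. Tightens clockwise seen from above and sinks 6 mm per turn
- knob_nl (a point): middle of the upright black knob of the near left nut: 18 mm in diameter, 44 mm tall, free to spin, 40 mm from the nut's axis. Runs with a drag of 4 to 6 N; after 2.5 to 3.8 rad (differs, not visible) the nut meets its springy seat and the push needed grows by 1 to 2 N per mm of knob travel. Friction holds it when let go
- nut_nr: near right crank nut on an upright stud: steel hub 40 mm across, flat crank arm with its top 12 mm above the origin. Origin on the stud's axis at the hub's underside (about 92 mm above the bench at the start); x axis along the crank to the knob, at the start to the case's right (-y) within 0.3 rad. Tightens clockwise seen from above and sinks 6 mm per turn
- knob_nr (a point): middle of the upright black knob of the near right nut: 18 mm in diameter, 44 mm tall, free to spin, 40 mm from the nut's axis. Runs with a drag of 4 to 6 N; after 2.5 to 3.8 rad (differs, not visible) the nut meets its springy seat and the push needed grows by 1 to 2 N per mm of knob travel. Friction holds it when let go
- nut_fl: far left crank nut on an upright stud: steel hub 40 mm across, flat crank arm with its top 12 mm above the origin. Origin on the stud's axis at the hub's underside (about 92 mm above the bench at the start); x axis along the crank to the knob, at the start to the case's left (+y) within 0.3 rad. Tightens clockwise seen from above and sinks 6 mm per turn
- knob_fl (a point): middle of the upright black knob of the far left nut: 18 mm in diameter, 44 mm tall, free to spin, 40 mm from the nut's axis. Runs with a drag of 4 to 6 N; after 2.5 to 3.8 rad (differs, not visible) the nut meets its springy seat and the push needed grows by 1 to 2 N per mm of knob travel. Friction holds it when let go
- nut_fr: far right crank nut on an upright stud: steel hub 40 mm across, flat crank arm with its top 12 mm above the origin. Origin on the stud's axis at the hub's underside (about 92 mm above the bench at the start); x axis along the crank to the knob, at the start to the case's left (+y) within 0.3 rad. Tightens clockwise seen from above and sinks 6 mm per turn
- knob_fr (a point): middle of the upright black knob of the far right nut: 18 mm in diameter, 44 mm tall, free to spin, 40 mm from the nut's axis. Runs with a drag of 4 to 6 N; after 2.5 to 3.8 rad (differs, not visible) the nut meets its springy seat and the push needed grows by 1 to 2 N per mm of knob travel. Friction holds it when let go
- screwdriver: a screwdriver with a black handle; a bystander, to be left alone; origin at its underside (lies along its x)
- tape: a roll of tape, 84 mm across, 24 mm high; a bystander, to be left alone; origin at its underside
- jar: a clear jar, 56 mm across, 85 mm high; a bystander, to be left alone; origin at its underside
- carton: a small carton, 60 x 100 x 45 mm; a bystander, to be left alone; origin at its underside

How it is judged:
By the outcome, as a careful person would: the job done as asked, in the order asked, and still so for the second after the job is handed in, with the robot touching nothing.
It also fails if it takes over 72 s, if anything falls off the work surface, if the arm or the gripper's body presses on something with over 40 N, if the wrist force passes 120 N, or if a joint passes its speed limit or range.

## Working session

There is one attempt and no reset: what is moved stays moved. The work goes in short steps, Python scripts to look and compute and a shell command to move; the robot and the scene stay as the last step left them, time stands still between calls to the robot, and variables do not carry over. Pictures are saved under pics/ and viewed, about 8 in all and at most 12, crops included, and the job is handed in when it is done.

```bash
mkdir -p pics
python3 - <<'E'
from workcell import env
import cv2
s=env.get_state(); print({k:(s[k]) for k in ('clock','tcp_pos','orientation','wrist_force','finger_gap')})
for n in('top','side'):
    cv2.imwrite(f'pics/{n}0.png',env.read_camera(n)); print(n,env.camera_params(n))
E
```

```text
{'clock': 0.0, 'tcp_pos': array([0.22037557, 0.53054086, 0.2304017 ]), 'orientation': array([-3.00145095e-04,  1.95629472e-01,  9.80677450e-01, -8.70802136e-04]), 'wrist_force': array([-0.29535755, -0.03826278, -0.32763161]), 'finger_gap': 0.0852961220741738}
top {'fx': 607.9141879210842, 'fy': 607.9141879210842, 'cx': 319.70317179923615, 'cy': 226.54072126801572, 'view': array([[-2.44481178e-02, -9.99694245e-01, -3.70211801e-03,
        -1.03327223e-02],
       [ 9.84470600e-01, -2.47194410e-02,  1.73800426e-01,
        -5.77425822e-01],
       [-1.73838800e-01,  6.04466945e-04,  9.84773937e-01,
        -1.04142597e+00],
       [ 0.00000000e+00,  0.00000000e+00,  0.00000000e+00,
         1.00000000e+00]])}
side {'fx': 502.16589075360474, 'fy': 502.16589075360474, 'cx': 314.54890764802695, 'cy': 240.73584130130007, 'view': array([[ 0.68059   , -0.73246849, -0.01694573, -0.40521552],
       [ 0.57618717,  0.52080487,  0.62989732, -0.37475942],
       [-0.45255452, -0.43846573,  0.77649354, -0.6271664 ],
       [ 0.        ,  0.        ,  0.        ,  1.        ]])}
```

View pics/top0.png

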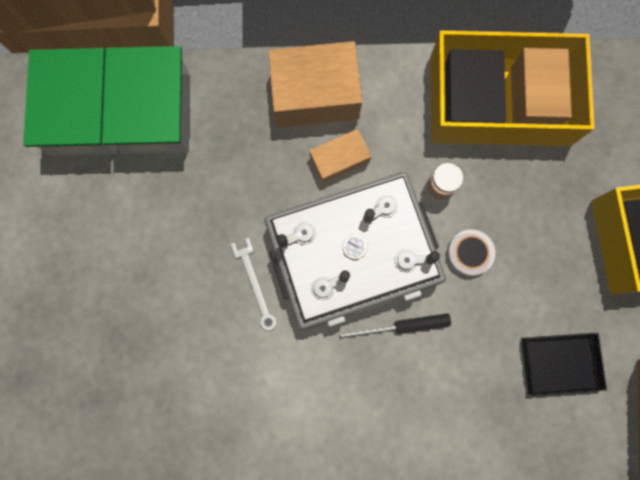

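View pics/side0.png

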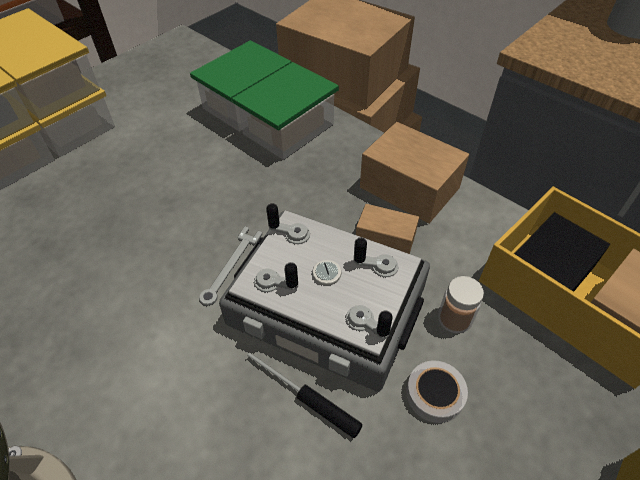

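The top view shows the case with hubs near (323,288), (407,260), (305,233), (387,205) and knobs at (344,277), (433,257), (282,242), (369,216). Next I refine these with masks and fit the known stud rectangle.

```bash
cat > h.py <<'E'
import numpy as np, cv2
from workcell import env
def ray(n,u,v):
    p=env.camera_params(n);V=p['view'];R=V[:3,:3]
    d=R.T@np.array([(u-p['cx'])/p['fx'],-(v-p['cy'])/p['fy'],-1.]);return -R.T@V[:3,3],d
def onz(n,u,v,z):
    o,d=ray(n,u,v);return o+d*(z-o[2])/d[2]
def proj(n,P):
    p=env.camera_params(n);c=p['view'][:3,:3]@P+p['view'][:3,3]
    return p['cx']+p['fx']*c[0]/-c[2],p['cy']-p['fy']*c[1]/-c[2]
N=['nl','nr','fl','fr'];L=np.array([[-50,75],[-50,-75],[50,75],[50,-75]])/1e3
def fit(P):
    c=P.mean(0);z=(L[:,0]+1j*L[:,1]);w=(P-c)@[1,1j];yaw=np.angle((w*z.conj()).sum())
    R=np.array([[np.cos(yaw),-np.sin(yaw)],[np.sin(yaw),np.cos(yaw)]]);return c,yaw,L@R.T+c
E
python3 - <<'E'
from h import *
t=cv2.imread('pics/top0.png');s=cv2.imread('pics/side0.png')
hubT=[(323,288),(407,260),(305,233),(387,205)]
P=np.array([onz('top',*q,.104)[:2] for q in hubT]);c,y,F=fit(P)
hubS=[(266,280),(360,317),(297,232),(386,265)]
Q=np.array([onz('side',*q,.104)[:2] for q in hubS]);c2,y2,F2=fit(Q)
print(c,y,(P-F)*1e3);print(c2,y2,(Q-F2)*1e3)
# refine hubs/knobs: knob dark blobs
for n,im,seeds in(('top',t,[(344,277),(433,257),(282,242),(369,216)]),('side',s,[(291,275),(384,323),(273,215),(360,250)])):
    m=(im.max(2)<50).astype('u1')
    k,lab,st,ce=cv2.connectedComponentsWithStats(m)
    for q in seeds:
        l=lab[q[1]-6:q[1]+7,q[0]-6:q[0]+7].ravel();l=l[l>0];l=np.bincount(l).argmax()if len(l) else 0
        print(n,q,st[l],ce[l].round(1))
a=cv2.resize(t[165:335,255:455],None,fx=2.9,fy=2.9,interpolation=cv2.INTER_CUBIC)
cv2.imwrite('pics/a.png',a)
b=cv2.resize(s[195:345,225:425],None,fx=3.8,fy=3.8,interpolation=cv2.INTER_CUBIC)
cv2.imwrite('pics/b.png',b)
E
```

```text
[ 0.53211623 -0.08463377] 0.300411369375089 [[ 0.62622546  0.2190337 ]
 [-0.0858639   0.41841559]
 [-0.67122104 -1.08534694]
 [ 0.13085948  0.44789764]]
[ 0.53250235 -0.08515973] 0.29792765480994365 [[-0.96611506 -0.4147324 ]
 [ 0.11744081  0.26479519]
 [ 0.77255598  0.80482294]
 [ 0.07611827 -0.65488573]]
top (344, 277) [     0      0    640    480 302023] [315.4 237.9]
top (433, 257) [429 261   1   1   1] [429. 261.]
top (282, 242) [281 244   2   2   2] [281.5 244.5]
top (369, 216) [     0      0    640    480 302023] [315.4 237.9]
side (291, 275) [285 263  13  26 274] [291.  275.2]
side (384, 323) [ 225  260  199  105 1905] [337.1 323.9]
side (273, 215) [267 204  12  25 252] [272.5 215.8]
side (360, 250) [354 238  13  25 268] [359.8 250.2]
```

View pics/b.png

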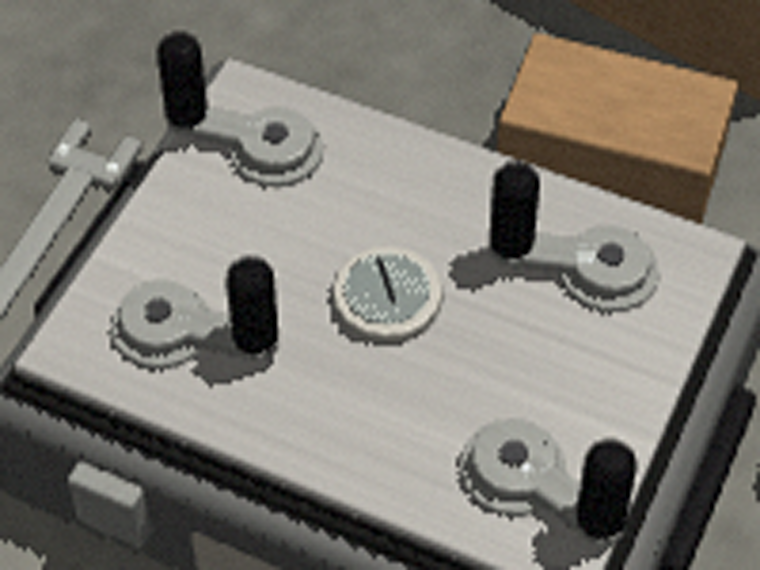

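View pics/a.png

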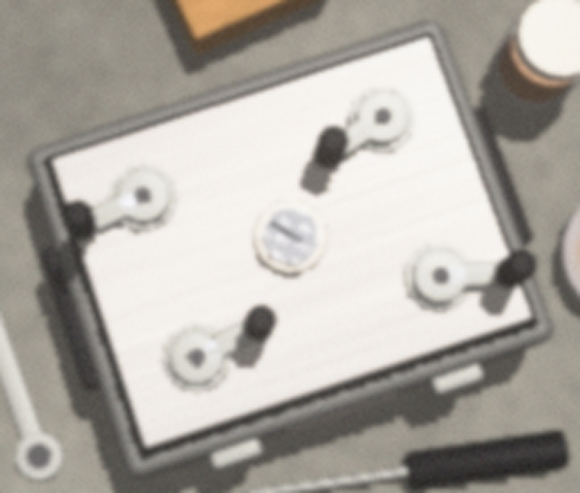

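The side crop shows four clear upright knobs; near-right at crop (607,489). Both views put the studs within 1 mm. Now the knob angles and the approach.

```bash
cat >> h.py <<'E'
C=np.array([.5323,-.0849]);YAW=.299
Rc=np.array([[np.cos(YAW),-np.sin(YAW)],[np.sin(YAW),np.cos(YAW)]])
NUT={n:L[i]@Rc.T+C for i,n in enumerate(N)}
from scipy.spatial.transform import Rotation as Ro
def tool():
    s=env.get_state();q=s['orientation'];return s,Ro.from_quat([*q[1:],q[0]])
def to(P):
    s,r=tool();return (r.inv().apply(np.array(P)-s['tcp_pos'])*1e3).round(1)
def yaw_y():
    s,r=tool();v=r.apply([0,1,0]);return np.arctan2(v[1],v[0])
def arc(n,step,k,z=None):
    "deltas (tool axes, mm) for k clockwise rows of step mm along the 40 mm circle"
    s,r=tool();p=s['tcp_pos'];a=np.arctan2(*(p[:2]-NUT[n])[::-1]);out=[];d=step/40
    for i in range(k):
        b=a-d*(i+1);q=np.array([*(NUT[n]+.04*np.array([np.cos(b),np.sin(b)])),p[2]-.006*d*(i+1)/6.283])
        out.append((r.inv().apply(q-p0 if i else q-p)*1e3).round(1).tolist());p0=q
    return out
def push(n):
    s,r=tool();d=s['tcp_pos'][:2]-NUT[n];rad=np.hypot(*d);u=d/rad
    t=np.array([u[1],-u[0]]);f=s['wrist_force'][:2]
    return dict(push=round(-f@t,2),radial=round(f@u,2),fz=round(s['wrist_force'][2],2),r=round(rad*1e3,1),z=round(s['tcp_pos'][2]*1e3,1),ang=round(np.arctan2(u[1],u[0])-YAW,3),t=round(s['clock'],2),gap=round(s['finger_gap']*1e3,1))
E
python3 - <<'E'
from h import *
K={'nl':(291,275.2),'fl':(272.5,215.8),'fr':(359.8,250.2),'nr':(384.7,323.7)}
for n,q in K.items():
    p=onz('side',*q,.126)[:2]-NUT[n];a=np.arctan2(p[1],p[0]);k=NUT[n]+.04*np.array([np.cos(a),np.sin(a)])
    print(n,NUT[n].round(4),'r',np.hypot(*p)*1e3,'case ang',a-YAW,'knob',k.round(4), 'to@.17',to([*k,.17]))
print(yaw_y(),'turn tool z',-(YAW-yaw_y()))
E
```

```text
nl [ 0.4624 -0.028 ] r 39.22597381067328 case ang -1.3315009430143039 knob [ 0.4829 -0.0623] to@.17 [-469.9 -446.7   61.1]
fl [0.558  0.0015] r 41.25604634286332 case ang 1.6058070811466274 knob [0.5449 0.0393] to@.17 [-488.2 -329.1   60.9]
fr [ 0.6022 -0.1418] r 40.60813766291446 case ang 1.7431176707669804 knob [ 0.584  -0.1062] to@.17 [-580.1 -448.5   61.1]
nr [ 0.5066 -0.1713] r 38.32536036677328 case ang -1.7729309713155463 knob [ 0.5105 -0.2111] to@.17 [-552.5 -573.6   61.3]
1.1770198838175894 turn tool z 0.8780198838175894
```

```bash
python3 -m pendant '[{"fingers":45,"delta_pos":[-34,-32,3],"angular":[0,0,0]},{"fingers":45,"delta_pos":[-34,-32,3],"angular":[0,0,0]},{"fingers":45,"delta_pos":[-34,-32,3],"angular":[0,0,0]},{"fingers":45,"delta_pos":[-34,-32,3],"angular":[0,0,0]},{"fingers":45,"delta_pos":[-34,-32,3],"angular":[0,0,0]},{"fingers":45,"delta_pos":[-34,-32,3],"angular":[0,0,0]},{"fingers":45,"delta_pos":[-34,-32,3],"angular":[0,0,0]},{"fingers":45,"delta_pos":[-34,-32,3],"angular":[0,0,0]},{"fingers":45,"delta_pos":[-34,-32,3],"angular":[0,0,0]},{"fingers":45,"delta_pos":[-34,-32,3],"angular":[0,0,0]},{"fingers":45,"delta_pos":[-34,-32,3],"angular":[0,0,0]}]' 60
python3 -m pendant '[{"fingers":45,"delta_pos":[0,0,0],"angular":[0,0,0.146]},{"fingers":45,"delta_pos":[0,0,0],"angular":[0,0,0.146]},{"fingers":45,"delta_pos":[0,0,0],"angular":[0,0,0.146]},{"fingers":45,"delta_pos":[0,0,0],"angular":[0,0,0.146]},{"fingers":45,"delta_pos":[0,0,0],"angular":[0,0,0.146]},{"fingers":45,"delta_pos":[0,0,0],"angular":[0,0,0.146]},{"fingers":45,"delta_pos":[0,0,0],"angular":[0,0,0]},{"fingers":45,"delta_pos":[0,0,0],"angular":[0,0,0]}]'
python3 -c "
from h import *
print(to([.4829,-.0623,.17]),yaw_y()-YAW,env.get_state()['joint_pos'].round(2))"
```

```text
clock: 1.2
tcp_pos: [0.4311, 0.0606, 0.1981]
orientation: [-0.0, 0.196, 0.981, 0.0]
wrist_force: [1.0, 0.7, 0.2]
finger_gap: 0.045
clock: 2.0
tcp_pos: [0.4307, 0.0625, 0.1981]
orientation: [-0.0, 0.592, 0.806, -0.0]
wrist_force: [0.5, 0.0, 0.1]
finger_gap: 0.045
[-134.7   12.4   28. ] 0.0054655714790782794 [-0.04  0.06 -0.35  1.16  0.    1.23]
```

```bash
python3 -m pendant '[{"fingers":45,"delta_pos":[-34,3,6],"angular":[0,0,0]},{"fingers":45,"delta_pos":[-34,3,6],"angular":[0,0,0]},{"fingers":45,"delta_pos":[-34,3,6],"angular":[0,0,0]},{"fingers":45,"delta_pos":[-32.7,3.4,6],"angular":[0,0,0]},{"fingers":45,"delta_pos":[0,0,0],"angular":[0,0,0]},{"fingers":45,"delta_pos":[0,0,0],"angular":[0,0,0]}]'
python3 -c "
from h import *
print(to([.4829,-.0623,.112]));cv2.imwrite('pics/c.png',cv2.resize(env.read_camera('side')[150:350,190:440],None,fx=3,fy=3))"
```

```text
clock: 2.6
tcp_pos: [0.4824, -0.0629, 0.1738]
orientation: [-0.001, 0.593, 0.805, -0.0]
wrist_force: [-0.3, -0.5, 0.4]
finger_gap: 0.0448
[ 0.3  0.7 61.8]
```

View pics/c.png

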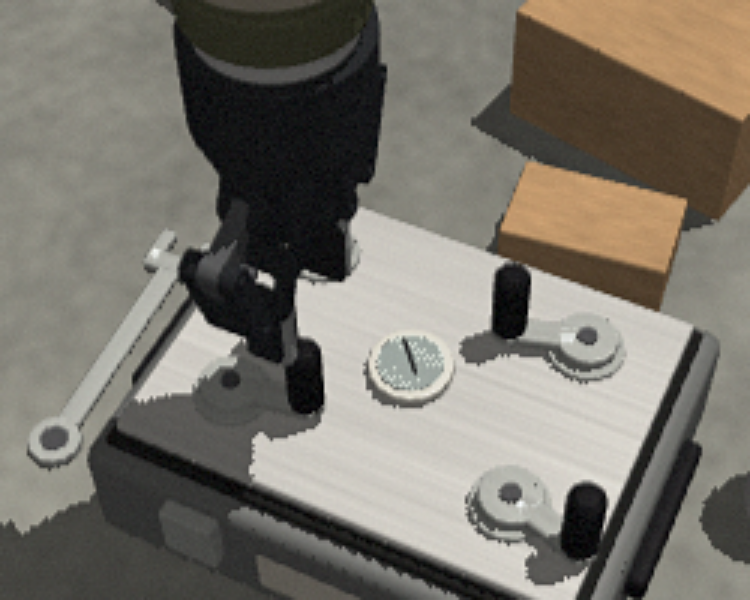

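The open jaws straddle the near-left knob (crop 305,375), clear of everything else. I lower and grip.

```bash
python3 -m pendant '[{"fingers":45,"delta_pos":[0.3,0.7,20],"angular":[0,0,0]},{"fingers":45,"delta_pos":[0,0,20],"angular":[0,0,0]},{"fingers":45,"delta_pos":[0,0,20],"angular":[0,0,0]},{"fingers":14,"delta_pos":[0,0,0],"angular":[0,0,0]},{"fingers":14,"delta_pos":[0,0,0],"angular":[0,0,0]},{"fingers":14,"delta_pos":[0,0,0],"angular":[0,0,0]},{"fingers":14,"delta_pos":[0,0,0],"angular":[0,0,0]},{"fingers":14,"delta_pos":[0,0,0],"angular":[0,0,0]}]' 40
python3 -c "
from h import *
print(push('nl'));print(arc('nl',8,11))"
```

```text
clock: 3.45
tcp_pos: [0.4826, -0.0613, 0.1145]
orientation: [-0.001, 0.593, 0.805, 0.0]
wrist_force: [-3.7, 3.8, -0.6]
finger_gap: 0.0172
{'push': np.float64(-1.21), 'radial': np.float64(-5.23), 'fz': np.float64(-0.59), 'r': np.float64(38.9), 'z': np.float64(114.5), 'ang': np.float64(-1.326), 't': 3.45, 'gap': 17.2}
[[-2.2, -7.6, 0.2], [0.5, -8.0, 0.2], [2.0, -7.7, 0.2], [3.5, -7.2, 0.2], [4.9, -6.3, 0.2], [6.0, -5.2, 0.2], [7.0, -3.9, 0.2], [7.6, -2.5, 0.2], [7.9, -0.9, 0.2], [8.0, 0.7, 0.2], [7.7, 2.3, 0.2]]
```

```bash
python3 -m pendant '[{"fingers":14,"delta_pos":[-1.2,-7.8,0.2],"angular":[0,0,0]},{"fingers":14,"delta_pos":[0.5,-8,0.2],"angular":[0,0,0]},{"fingers":14,"delta_pos":[2,-7.7,0.2],"angular":[0,0,0]}]'
python3 -c "
from h import *
print(push('nl'))"
python3 -m pendant '[{"fingers":14,"delta_pos":[3.5,-7.2,0.2],"angular":[0,0,0]},{"fingers":14,"delta_pos":[4.9,-6.3,0.2],"angular":[0,0,0]},{"fingers":14,"delta_pos":[6,-5.2,0.2],"angular":[0,0,0]}]'
python3 -c "
from h import *
print(push('nl'));print(arc('nl',8,8))"
```

```text
clock: 3.75
tcp_pos: [0.4632, -0.0654, 0.1142]
orientation: [0.001, 0.592, 0.806, 0.004]
wrist_force: [7.7, 13.4, -7.1]
finger_gap: 0.0169
{'push': np.float64(7.96), 'radial': np.float64(-13.28), 'fz': np.float64(-7.07), 'r': np.float64(37.5), 'z': np.float64(114.2), 'ang': np.float64(-1.85), 't': 3.75, 'gap': 16.9}
clock: 4.05
tcp_pos: [0.4431, -0.0587, 0.114]
orientation: [0.003, 0.593, 0.805, 0.004]
wrist_force: [13.2, 7.3, -11.8]
finger_gap: 0.0171
{'push': np.float64(7.27), 'radial': np.float64(-13.25), 'fz': np.float64(-11.8), 'r': np.float64(36.3), 'z': np.float64(114.0), 'ang': np.float64(-2.432), 't': 4.05, 'gap': 17.1}
[[4.1, -7.4, 0.1], [7.3, -3.2, 0.2], [7.8, -1.6, 0.2], [8.0, -0.1, 0.2], [7.8, 1.5, 0.2], [7.4, 3.1, 0.2], [6.6, 4.5, 0.2], [5.6, 5.7, 0.2]]
```

```bash
cat >> h.py <<'E'
import json,os
for n,o in (json.load(open('off.json')) if os.path.exists('off.json') else {}).items(): NUT[n]=NUT[n]+np.array(o)/1e3
def arc(n,step,k,K=5.):
    "k clockwise rows of step mm; radial and vertical force relaxed over the first 2 rows (K N/mm)"
    s,r=tool();d=s['tcp_pos'][:2]-NUT[n];a=np.arctan2(d[1],d[0]);w=step/40;u=d/np.hypot(*d);out=[]
    c=np.clip(s['wrist_force'][:2]@u/K,-3,3)*u/2*1e-3;cz=np.clip(s['wrist_force'][2]/K,-2,2)/2*1e-3
    e=lambda b:.04*np.array([np.cos(b),np.sin(b)])
    for i in range(k):
        g=e(a-w*(i+1))-e(a-w*i)+(c if i<2 else 0)
        out.append((r.inv().apply([*g,-.006*w/6.283+(cz if i<2 else 0)])*1e3).round(1).tolist())
    return out
def show(n,step,k): print({a:float(b) for a,b in push(n).items()});print(*arc(n,step,k))
E
echo '{"nl":[2.5,2.8]}'>off.json
python3 -c "
from h import *
show('nl',8,6)"
```

```text
{'push': 7.06, 'radial': -13.36, 'fz': -11.8, 'r': 40.0, 'z': 114.0, 'ang': -2.448, 't': 4.05, 'gap': 17.1}
[7.5, -3.4, 1.2] [8.2, -2.0, 1.2] [7.8, -1.5, 0.2] [8.0, 0.1, 0.2] [7.8, 1.7, 0.2] [7.3, 3.2, 0.2]
```

```bash
python3 -m pendant '[{"fingers":14,"delta_pos":[7.5,-3.4,0.7],"angular":[0,0,0]},{"fingers":14,"delta_pos":[8.2,-2,0.7],"angular":[0,0,0]},{"fingers":14,"delta_pos":[7.8,-1.5,0.2],"angular":[0,0,0]}]'
python3 -c "
from h import *
show('nl',6,6)"
```

```text
clock: 4.35
tcp_pos: [0.4288, -0.0415, 0.1134]
orientation: [0.005, 0.594, 0.805, 0.0]
wrist_force: [5.1, -5.5, -4.1]
finger_gap: 0.0168
{'push': 7.09, 'radial': -2.42, 'fz': -4.1, 'r': 39.6, 'z': 113.4, 'ang': -3.016, 't': 4.35, 'gap': 16.8}
[6.0, -0.1, 0.5] [6.0, 0.8, 0.5] [5.8, 1.5, 0.1] [5.5, 2.3, 0.1] [5.1, 3.1, 0.1] [4.6, 3.9, 0.1]
```

```bash
python3 -m pendant '[{"fingers":14,"delta_pos":[6,-0.1,0.5],"angular":[0,0,0]},{"fingers":14,"delta_pos":[6,0.8,0.5],"angular":[0,0,0]},{"fingers":14,"delta_pos":[5.8,1.5,0.1],"angular":[0,0,0]},{"fingers":14,"delta_pos":[5.5,2.3,0.1],"angular":[0,0,0]}]'
python3 -c "
from h import *
show('nl',3,6)"
```

```text
clock: 4.75
tcp_pos: [0.4256, -0.018, 0.1124]
orientation: [0.005, 0.594, 0.805, -0.0]
wrist_force: [0.9, -8.0, 1.4]
finger_gap: 0.017
{'push': 7.73, 'radial': -2.27, 'fz': 1.43, 'r': 39.9, 'z': 112.4, 'ang': 2.663, 't': 4.75, 'gap': 17.0}
[2.5, 1.7, -0.1] [2.4, 1.9, -0.1] [2.4, 1.9, 0.1] [2.2, 2.0, 0.1] [2.1, 2.2, 0.1] [1.9, 2.3, 0.1]
```

```bash
cat > ck.py <<'E'
import sys
from h import *
p=push(sys.argv[1]);print(*[f'{k}={float(v)}' for k,v in p.items()])
sys.exit(p['push']>float(sys.argv[2]))
E
P="python3 -m pendant"; 
{ python3 -m pendant '[{"fingers":14,"delta_pos":[2.5,1.7,0],"angular":[0,0,0]},{"fingers":14,"delta_pos":[0,0,0],"angular":[0,0,0]}]' >/dev/null; python3 ck.py nl 9 && python3 -m pendant '[{"fingers":14,"delta_pos":[2.4,1.9,0],"angular":[0,0,0]},{"fingers":14,"delta_pos":[0,0,0],"angular":[0,0,0]}]' >/dev/null && python3 ck.py nl 9 && python3 -m pendant '[{"fingers":14,"delta_pos":[2.4,1.9,0.1],"angular":[0,0,0]},{"fingers":14,"delta_pos":[0,0,0],"angular":[0,0,0]}]' >/dev/null && python3 ck.py nl 9; }
python3 -c "
from h import *
show('nl',3,6)"
```

```text
push=4.85 radial=-1.53 fz=1.9 r=40.0 z=112.3 ang=2.574 t=4.95 gap=16.8
{'push': 4.85, 'radial': -1.53, 'fz': 1.9, 'r': 40.0, 'z': 112.3, 'ang': 2.574, 't': 4.95, 'gap': 16.8}
[2.4, 1.8, -0.1] [2.2, 2.0, -0.1] [2.2, 2.1, 0.1] [2.0, 2.2, 0.1] [1.8, 2.4, 0.1] [1.7, 2.5, 0.1]False
```

```bash
sed -i 's/sys.exit(\(.*\))$/sys.exit(int(\1))/' ck.py
python3 -m pendant '[{"fingers":14,"delta_pos":[2.4,1.8,0],"angular":[0,0,0]},{"fingers":14,"delta_pos":[0,0,0],"angular":[0,0,0]}]' >/dev/null; python3 ck.py nl 7.5 && python3 -m pendant '[{"fingers":14,"delta_pos":[2.2,2,0],"angular":[0,0,0]},{"fingers":14,"delta_pos":[0,0,0],"angular":[0,0,0]}]' >/dev/null && python3 ck.py nl 7.5 && python3 -m pendant '[{"fingers":14,"delta_pos":[2.2,2.1,0.1],"angular":[0,0,0]},{"fingers":14,"delta_pos":[0,0,0],"angular":[0,0,0]}]' >/dev/null && python3 ck.py nl 7.5  && python3 -m pendant '[{"fingers":14,"delta_pos":[2,2.2,0.1],"angular":[0,0,0]},{"fingers":14,"delta_pos":[0,0,0],"angular":[0,0,0]}]' >/dev/null && python3 ck.py nl 7.5
python3 -c "
from h import *
show('nl',3,6)"
```

```text
push=4.71 radial=-3.09 fz=2.8 r=40.0 z=112.2 ang=2.502 t=5.15 gap=16.9
push=4.73 radial=-2.55 fz=3.7 r=40.0 z=112.2 ang=2.43 t=5.35 gap=16.9
push=4.7 radial=-1.65 fz=2.92 r=40.1 z=112.1 ang=2.355 t=5.55 gap=17.2
push=4.69 radial=-2.52 fz=4.0 r=40.1 z=111.9 ang=2.282 t=5.75 gap=17.1
{'push': 4.69, 'radial': -2.52, 'fz': 4.0, 'r': 40.1, 'z': 111.9, 'ang': 2.282, 't': 5.75, 'gap': 17.1}
[1.7, 2.5, -0.3] [1.5, 2.6, -0.3] [1.5, 2.6, 0.1] [1.3, 2.7, 0.1] [1.1, 2.8, 0.1] [0.9, 2.9, 0.1]
```

```bash
python3 -m pendant '[{"fingers":14,"delta_pos":[1.8,2.3,0],"angular":[0,0,0]},{"fingers":14,"delta_pos":[0,0,0],"angular":[0,0,0]}]' >/dev/null; python3 ck.py nl 7.5 && python3 -m pendant '[{"fingers":14,"delta_pos":[1.7,2.5,0],"angular":[0,0,0]},{"fingers":14,"delta_pos":[0,0,0],"angular":[0,0,0]}]' >/dev/null && python3 ck.py nl 7.5 && python3 -m pendant '[{"fingers":14,"delta_pos":[1.5,2.6,0],"angular":[0,0,0]},{"fingers":14,"delta_pos":[0,0,0],"angular":[0,0,0]}]' >/dev/null && python3 ck.py nl 7.5  && python3 -m pendant '[{"fingers":14,"delta_pos":[1.3,2.7,0],"angular":[0,0,0]},{"fingers":14,"delta_pos":[0,0,0],"angular":[0,0,0]}]' >/dev/null && python3 ck.py nl 7.5 && python3 -m pendant '[{"fingers":14,"delta_pos":[1.1,2.8,0.1],"angular":[0,0,0]},{"fingers":14,"delta_pos":[0,0,0],"angular":[0,0,0]}]' >/dev/null && python3 ck.py nl 7.5 && python3 -m pendant '[{"fingers":14,"delta_pos":[0.9,2.9,0.1],"angular":[0,0,0]},{"fingers":14,"delta_pos":[0,0,0],"angular":[0,0,0]}]' >/dev/null && python3 ck.py nl 7.5
python3 -c "
from h import *
show('nl',3,7)"
```

```text
push=5.43 radial=-2.93 fz=3.61 r=40.1 z=111.9 ang=2.211 t=5.95 gap=16.9
push=5.9 radial=-2.41 fz=3.5 r=40.2 z=111.8 ang=2.138 t=6.15 gap=16.7
push=5.45 radial=-3.73 fz=3.17 r=40.2 z=111.7 ang=2.065 t=6.35 gap=16.7
push=5.17 radial=-4.43 fz=3.11 r=40.3 z=111.7 ang=1.993 t=6.55 gap=16.8
push=4.65 radial=-4.72 fz=2.68 r=40.3 z=111.6 ang=1.921 t=6.75 gap=16.9
push=3.85 radial=-4.03 fz=4.38 r=40.4 z=111.5 ang=1.848 t=6.95 gap=16.7
{'push': 3.85, 'radial': -4.03, 'fz': 4.38, 'r': 40.4, 'z': 111.5, 'ang': 1.848, 't': 6.95, 'gap': 16.7}
[0.3, 3.0, -0.4] [0.1, 3.1, -0.4] [0.3, 3.0, 0.1] [0.0, 3.0, 0.1] [-0.2, 3.0, 0.1] [-0.4, 3.0, 0.1] [-0.6, 2.9, 0.1]
```

```bash
python3 -m pendant '[{"fingers":14,"delta_pos":[0.3,3,-0.2],"angular":[0,0,0]},{"fingers":14,"delta_pos":[0,0,0],"angular":[0,0,0]}]' >/dev/null; python3 ck.py nl 7.5 && python3 -m pendant '[{"fingers":14,"delta_pos":[0.2,3,-0.2],"angular":[0,0,0]},{"fingers":14,"delta_pos":[0,0,0],"angular":[0,0,0]}]' >/dev/null && python3 ck.py nl 7.5 && python3 -m pendant '[{"fingers":14,"delta_pos":[0.2,3,0],"angular":[0,0,0]},{"fingers":14,"delta_pos":[0,0,0],"angular":[0,0,0]}]' >/dev/null && python3 ck.py nl 7.5  && python3 -m pendant '[{"fingers":14,"delta_pos":[0,3,0.1],"angular":[0,0,0]},{"fingers":14,"delta_pos":[0,0,0],"angular":[0,0,0]}]' >/dev/null && python3 ck.py nl 7.5 && python3 -m pendant '[{"fingers":14,"delta_pos":[-0.2,3,0.1],"angular":[0,0,0]},{"fingers":14,"delta_pos":[0,0,0],"angular":[0,0,0]}]' >/dev/null && python3 ck.py nl 7.5 && python3 -m pendant '[{"fingers":14,"delta_pos":[-0.4,3,0.1],"angular":[0,0,0]},{"fingers":14,"delta_pos":[0,0,0],"angular":[0,0,0]}]' >/dev/null && python3 ck.py nl 7.5
python3 -c "
from h import *
show('nl',3,7)"
```

```text
push=3.95 radial=-4.14 fz=2.87 r=40.4 z=111.5 ang=1.782 t=7.15 gap=16.8
push=3.81 radial=-4.13 fz=2.48 r=40.4 z=111.4 ang=1.716 t=7.35 gap=16.9
push=4.9 radial=-3.79 fz=3.12 r=40.4 z=111.4 ang=1.65 t=7.55 gap=16.6
push=7.68 radial=-3.38 fz=5.48 r=40.5 z=111.2 ang=1.594 t=7.75 gap=16.8
{'push': 7.68, 'radial': -3.38, 'fz': 5.48, 'r': 40.5, 'z': 111.2, 'ang': 1.594, 't': 7.75, 'gap': 16.8}
[-0.4, 3.0, -0.5] [-0.6, 3.0, -0.5] [-0.5, 3.0, 0.1] [-0.7, 2.9, 0.1] [-0.9, 2.9, 0.1] [-1.1, 2.8, 0.1] [-1.3, 2.7, 0.1]
```

```bash
python3 -m pendant '[{"fingers":14,"delta_pos":[-0.2,1.2,0],"angular":[0,0,0]},{"fingers":14,"delta_pos":[-0.2,1.3,0],"angular":[0,0,0]},{"fingers":14,"delta_pos":[0,0,0],"angular":[0,0,0]}]' >/dev/null; python3 ck.py nl 10.7 && python3 -m pendant '[{"fingers":14,"delta_pos":[-0.2,1.2,0],"angular":[0,0,0]},{"fingers":14,"delta_pos":[0,0,0],"angular":[0,0,0]}]' >/dev/null && python3 ck.py nl 11
```

```text
push=9.2 radial=-2.78 fz=6.35 r=40.5 z=111.1 ang=1.556 t=8.05 gap=16.9
push=9.53 radial=-2.55 fz=7.5 r=40.6 z=111.0 ang=1.538 t=8.25 gap=16.8
```

```bash
python3 -m pendant '[{"fingers":14,"delta_pos":[-0.1,1.5,0],"angular":[0,0,0]},{"fingers":14,"delta_pos":[0,0,0],"angular":[0,0,0]}]' >/dev/null; python3 ck.py nl 11.4 && python3 -m pendant '[{"fingers":14,"delta_pos":[-0.1,1,0],"angular":[0,0,0]},{"fingers":14,"delta_pos":[0,0,0],"angular":[0,0,0]}]' >/dev/null && python3 ck.py nl 11.4
```

```text
push=10.69 radial=-3.94 fz=8.53 r=40.6 z=110.9 ang=1.511 t=8.45 gap=17.2
push=11.71 radial=-3.08 fz=9.36 r=40.7 z=110.9 ang=1.496 t=8.65 gap=17.0
```

```bash
python3 -m pendant '[{"fingers":14,"delta_pos":[0,-1.8,0],"angular":[0,0,0]},{"fingers":45,"delta_pos":[0,0,0],"angular":[0,0,0]},{"fingers":45,"delta_pos":[0,0,0],"angular":[0,0,0]},{"fingers":45,"delta_pos":[0,0,0],"angular":[0,0,0]},{"fingers":45,"delta_pos":[0,0,-20],"angular":[0,0,0]},{"fingers":45,"delta_pos":[0,0,-20],"angular":[0,0,0]},{"fingers":45,"delta_pos":[0,0,-20],"angular":[0,0,0]},{"fingers":45,"delta_pos":[0,0,0],"angular":[0,0,0]}]'
python3 -c "
from h import *
print(to([.586,-.104,.172]),yaw_y()-YAW)
im=env.read_camera('side')
print(proj('side',np.array([*(NUT['nl']+.04*np.array([np.cos(1.5+YAW),np.sin(1.5+YAW)])),.122])))
cv2.imwrite('pics/d.png',cv2.resize(im[150:350,190:440],None,fx=3,fy=3))"
```

```text
clock: 9.45
tcp_pos: [0.459, 0.0153, 0.1728]
orientation: [0.003, 0.593, 0.805, 0.001]
wrist_force: [0.0, -0.3, -0.4]
finger_gap: 0.045
[-151.7   85.9    1.7] 0.0022241106345339268
(np.float64(242.31788549705868), np.float64(259.64850333809153))
```

View pics/d.png

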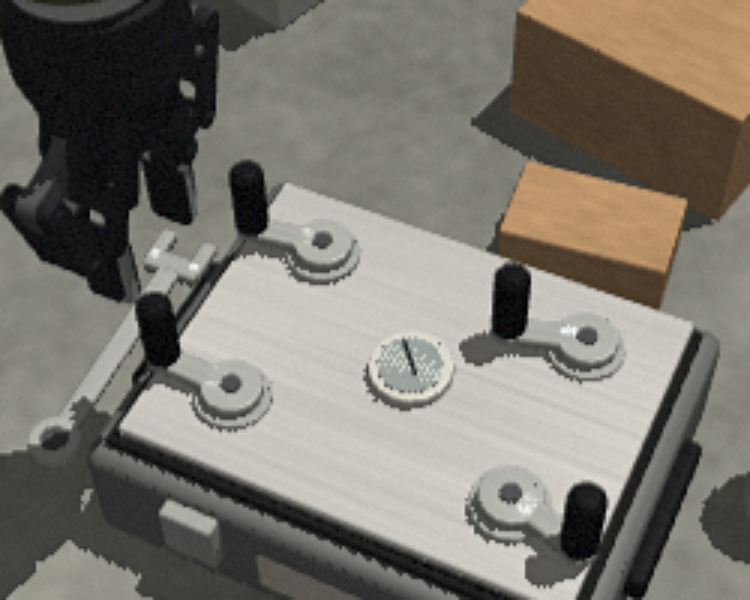

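The near-left knob now stands at crop (160,328), where predicted (242,260 in the full picture). It is released and the others are untouched. Next is far right, the diagonal.

```bash
python3 -m pendant '[{"fingers":45,"delta_pos":[-35,20,0],"angular":[0,0,0]},{"fingers":45,"delta_pos":[-38,22,0],"angular":[0,0,0]},{"fingers":45,"delta_pos":[-38,22,0],"angular":[0,0,0]},{"fingers":45,"delta_pos":[-40,22,0],"angular":[0,0,0]},{"fingers":45,"delta_pos":[0,0,0],"angular":[0,0,0]},{"fingers":45,"delta_pos":[0,0,0],"angular":[0,0,0]}]'
python3 -c "
from h import *
print(to([.586,-.104,.113]),yaw_y()-YAW)"
```

```text
clock: 10.1
tcp_pos: [0.5831, -0.1037, 0.168]
orientation: [-0.002, 0.594, 0.805, -0.0]
wrist_force: [-0.6, -0.2, -0.3]
finger_gap: 0.0448
[-1.2  2.8 55. ] 0.0005966287136539572
```

```bash
python3 -m pendant '[{"fingers":45,"delta_pos":[-1.2,2.8,0],"angular":[0,0,0]},{"fingers":45,"delta_pos":[0,0,18],"angular":[0,0,0]},{"fingers":45,"delta_pos":[0,0,18],"angular":[0,0,0]},{"fingers":45,"delta_pos":[0,0,18],"angular":[0,0,0]},{"fingers":14,"delta_pos":[0,0,0],"angular":[0,0,0]},{"fingers":14,"delta_pos":[0,0,0],"angular":[0,0,0]},{"fingers":14,"delta_pos":[0,0,0],"angular":[0,0,0]},{"fingers":14,"delta_pos":[0,0,0],"angular":[0,0,0]},{"fingers":14,"delta_pos":[0,0,0],"angular":[0,0,0]}]'
echo '{"nl":[2.5,2.8],"nr":[2.5,2.8],"fl":[2.5,2.8],"fr":[2.5,2.8]}'>off.json
python3 -c "
from h import *
show('fr',8,6)"
```

```text
clock: 11.0
tcp_pos: [0.5848, -0.1026, 0.1162]
orientation: [-0.002, 0.593, 0.805, -0.0]
wrist_force: [-5.9, 2.4, -1.2]
finger_gap: 0.017
{'push': 4.04, 'radial': 4.89, 'fz': -1.24, 'r': 41.5, 'z': 116.2, 'ang': 1.771, 't': 11.0, 'gap': 17.0}
[1.3, 7.9, 0.3] [-0.3, 7.8, 0.3] [-2.4, 7.6, 0.2] [-3.8, 7.0, 0.2] [-5.2, 6.1, 0.2] [-6.3, 5.0, 0.2]
```

```bash
python3 -m pendant '[{"fingers":14,"delta_pos":[1.3,7.9,0.3],"angular":[0,0,0]},{"fingers":14,"delta_pos":[-0.3,7.8,0.3],"angular":[0,0,0]},{"fingers":14,"delta_pos":[-2.4,7.6,0.2],"angular":[0,0,0]}]'
python3 -c "
from h import *
show('fr',8,1)"
python3 -m pendant '[{"fingers":14,"delta_pos":[-3.8,7,0.2],"angular":[0,0,0]},{"fingers":14,"delta_pos":[-5.2,6.1,0.2],"angular":[0,0,0]}]'
python3 -c "
from h import *
show('fr',8,6)"
```

```text
clock: 11.3
tcp_pos: [0.6072, -0.0974, 0.1155]
orientation: [-0.002, 0.593, 0.805, -0.001]
wrist_force: [-5.4, 0.2, -2.6]
finger_gap: 0.0167
{'push': 5.45, 'radial': -0.16, 'fz': -2.58, 'r': 41.7, 'z': 115.5, 'ang': 1.211, 't': 11.3, 'gap': 16.7}
[-3.6, 7.1, 0.4]
clock: 11.5
tcp_pos: [0.6226, -0.1016, 0.115]
orientation: [-0.002, 0.593, 0.805, -0.0]
wrist_force: [-6.6, 1.6, -1.6]
finger_gap: 0.0168
{'push': 6.64, 'radial': -1.43, 'fz': -1.65, 'r': 41.5, 'z': 115.0, 'ang': 0.825, 't': 11.5, 'gap': 16.8}
[-6.1, 5.2, 0.3] [-7.0, 3.9, 0.3] [-7.6, 2.5, 0.2] [-7.9, 1.0, 0.2] [-8.0, -0.6, 0.2] [-7.7, -2.2, 0.2]
```

```bash
echo '{"nl":[2.5,2.8],"nr":[2.5,3.6],"fl":[2.5,3.6],"fr":[2.5,4.5]}'>off.json
python3 -m pendant '[{"fingers":14,"delta_pos":[-6.1,5.2,0.3],"angular":[0,0,0]},{"fingers":14,"delta_pos":[-7,3.9,0.3],"angular":[0,0,0]},{"fingers":14,"delta_pos":[-7.6,2.5,0.2],"angular":[0,0,0]},{"fingers":14,"delta_pos":[-7.9,1,0.2],"angular":[0,0,0]}]' >/dev/null
python3 -c "
from h import *
show('fr',8,6)"
```

```text
{'push': 5.98, 'radial': -7.42, 'fz': 0.09, 'r': 40.0, 'z': 114.0, 'ang': 0.022, 't': 11.9, 'gap': 16.9}
[-8.0, -1.4, 0.2] [-7.7, -3.0, 0.2] [-7.1, -3.7, 0.2] [-6.2, -5.0, 0.2] [-5.1, -6.2, 0.2] [-3.8, -7.0, 0.2]
```

```bash
python3 -m pendant '[{"fingers":14,"delta_pos":[-8,-1.4,0.2],"angular":[0,0,0]},{"fingers":14,"delta_pos":[-7.7,-3,0.2],"angular":[0,0,0]},{"fingers":14,"delta_pos":[-7.1,-3.7,0.2],"angular":[0,0,0]}]' >/dev/null
python3 -c "
from h import *
show('fr',3,9)"
```

```text
{'push': 7.16, 'radial': -5.79, 'fz': -1.04, 'r': 39.9, 'z': 113.6, 'ang': -0.566, 't': 12.2, 'gap': 16.7}
[-2.2, -2.2, 0.2] [-2.0, -2.4, 0.2] [-2.2, -2.1, 0.1] [-2.0, -2.2, 0.1] [-1.8, -2.4, 0.1] [-1.7, -2.5, 0.1] [-1.5, -2.6, 0.1] [-1.3, -2.7, 0.1] [-1.1, -2.8, 0.1]
```

```bash
python3 -m pendant '[{"fingers":14,"delta_pos":[-2.2,-2.2,0.2],"angular":[0,0,0]},{"fingers":14,"delta_pos":[0,0,0],"angular":[0,0,0]}]' >/dev/null; python3 ck.py fr 7.2 && python3 -m pendant '[{"fingers":14,"delta_pos":[-2,-2.4,0.1],"angular":[0,0,0]},{"fingers":14,"delta_pos":[0,0,0],"angular":[0,0,0]}]' >/dev/null && python3 ck.py fr 7.2 && python3 -m pendant '[{"fingers":14,"delta_pos":[-2.2,-2.1,0.1],"angular":[0,0,0]},{"fingers":14,"delta_pos":[0,0,0],"angular":[0,0,0]}]' >/dev/null && python3 ck.py fr 7.2  && python3 -m pendant '[{"fingers":14,"delta_pos":[-2,-2.2,0.1],"angular":[0,0,0]},{"fingers":14,"delta_pos":[0,0,0],"angular":[0,0,0]}]' >/dev/null && python3 ck.py fr 7.2 && python3 -m pendant '[{"fingers":14,"delta_pos":[-1.8,-2.4,0.1],"angular":[0,0,0]},{"fingers":14,"delta_pos":[0,0,0],"angular":[0,0,0]}]' >/dev/null && python3 ck.py fr 7.2 && python3 -m pendant '[{"fingers":14,"delta_pos":[-1.7,-2.5,0.1],"angular":[0,0,0]},{"fingers":14,"delta_pos":[0,0,0],"angular":[0,0,0]}]' >/dev/null && python3 ck.py fr 7.2 && python3 -m pendant '[{"fingers":14,"delta_pos":[-1.5,-2.6,0.1],"angular":[0,0,0]},{"fingers":14,"delta_pos":[0,0,0],"angular":[0,0,0]}]' >/dev/null && python3 ck.py fr 7.2
python3 -c "
from h import *
show('fr',3,9)"
```

```text
push=3.98 radial=-3.93 fz=-1.3 r=39.8 z=113.6 ang=-0.661 t=12.4 gap=16.6
push=4.44 radial=-3.24 fz=-1.63 r=39.8 z=113.6 ang=-0.724 t=12.6 gap=16.8
push=4.91 radial=-4.0 fz=-1.15 r=39.8 z=113.5 ang=-0.796 t=12.8 gap=16.6
push=4.17 radial=-3.97 fz=-2.51 r=39.8 z=113.4 ang=-0.868 t=13.0 gap=17.0
push=4.77 radial=-4.16 fz=-2.76 r=39.9 z=113.4 ang=-0.941 t=13.2 gap=16.9
push=4.03 radial=-5.44 fz=-1.88 r=39.9 z=113.3 ang=-1.015 t=13.4 gap=16.8
push=4.37 radial=-4.62 fz=-1.86 r=39.9 z=113.2 ang=-1.086 t=13.6 gap=16.7
{'push': 4.37, 'radial': -4.62, 'fz': -1.86, 'r': 39.9, 'z': 113.2, 'ang': -1.086, 't': 13.6, 'gap': 16.7}
[-0.9, -2.9, 0.2] [-0.7, -3.0, 0.2] [-0.9, -2.9, 0.1] [-0.7, -2.9, 0.1] [-0.4, -3.0, 0.1] [-0.2, -3.0, 0.1] [0.0, -3.0, 0.1] [0.2, -3.0, 0.1] [0.5, -3.0, 0.1]
```

```bash
python3 -m pendant '[{"fingers":14,"delta_pos":[-0.9,-2.9,0.2],"angular":[0,0,0]},{"fingers":14,"delta_pos":[0,0,0],"angular":[0,0,0]}]' >/dev/null; python3 ck.py fr 6.8 && python3 -m pendant '[{"fingers":14,"delta_pos":[-0.7,-3,0.2],"angular":[0,0,0]},{"fingers":14,"delta_pos":[0,0,0],"angular":[0,0,0]}]' >/dev/null && python3 ck.py fr 6.8 && python3 -m pendant '[{"fingers":14,"delta_pos":[-0.9,-2.9,0.1],"angular":[0,0,0]},{"fingers":14,"delta_pos":[0,0,0],"angular":[0,0,0]}]' >/dev/null && python3 ck.py fr 6.8  && python3 -m pendant '[{"fingers":14,"delta_pos":[-0.7,-2.9,0.1],"angular":[0,0,0]},{"fingers":14,"delta_pos":[0,0,0],"angular":[0,0,0]}]' >/dev/null && python3 ck.py fr 6.8 && python3 -m pendant '[{"fingers":14,"delta_pos":[-0.4,-3,0.1],"angular":[0,0,0]},{"fingers":14,"delta_pos":[0,0,0],"angular":[0,0,0]}]' >/dev/null && python3 ck.py fr 6.8 && python3 -m pendant '[{"fingers":14,"delta_pos":[-0.2,-3,0.1],"angular":[0,0,0]},{"fingers":14,"delta_pos":[0,0,0],"angular":[0,0,0]}]' >/dev/null && python3 ck.py fr 6.8 && python3 -m pendant '[{"fingers":14,"delta_pos":[0,-3,0.1],"angular":[0,0,0]},{"fingers":14,"delta_pos":[0,0,0],"angular":[0,0,0]}]' >/dev/null && python3 ck.py fr 6.8
python3 -c "
from h import *
show('fr',3,9)"
```

```text
push=4.77 radial=-4.37 fz=-1.59 r=39.9 z=113.2 ang=-1.157 t=13.8 gap=17.1
push=4.99 radial=-3.95 fz=-2.8 r=39.9 z=113.1 ang=-1.23 t=14.0 gap=16.8
push=5.23 radial=-4.69 fz=-1.98 r=39.9 z=113.1 ang=-1.304 t=14.2 gap=16.9
push=4.67 radial=-5.12 fz=-2.06 r=40.0 z=113.0 ang=-1.376 t=14.4 gap=17.3
push=4.38 radial=-4.9 fz=-3.02 r=40.0 z=113.0 ang=-1.448 t=14.6 gap=16.6
push=4.39 radial=-4.8 fz=-2.93 r=40.0 z=112.9 ang=-1.52 t=14.8 gap=16.8
push=5.53 radial=-5.09 fz=-2.97 r=40.0 z=112.8 ang=-1.591 t=15.0 gap=16.8
{'push': 5.53, 'radial': -5.09, 'fz': -2.97, 'r': 40.0, 'z': 112.8, 'ang': -1.591, 't': 15.0, 'gap': 16.8}
[0.7, -3.0, 0.4] [0.9, -3.0, 0.4] [0.6, -2.9, 0.1] [0.8, -2.9, 0.1] [1.1, -2.8, 0.1] [1.3, -2.7, 0.1] [1.5, -2.6, 0.1] [1.7, -2.5, 0.1] [1.8, -2.4, 0.1]
```

```bash
python3 -m pendant '[{"fingers":14,"delta_pos":[0.5,-3,0.3],"angular":[0,0,0]},{"fingers":14,"delta_pos":[0,0,0],"angular":[0,0,0]}]' >/dev/null; python3 ck.py fr 6.8 && python3 -m pendant '[{"fingers":14,"delta_pos":[0.6,-3,0.3],"angular":[0,0,0]},{"fingers":14,"delta_pos":[0,0,0],"angular":[0,0,0]}]' >/dev/null && python3 ck.py fr 6.8 && python3 -m pendant '[{"fingers":14,"delta_pos":[0.7,-2.9,0.1],"angular":[0,0,0]},{"fingers":14,"delta_pos":[0,0,0],"angular":[0,0,0]}]' >/dev/null && python3 ck.py fr 6.8  && python3 -m pendant '[{"fingers":14,"delta_pos":[0.8,-2.9,0.1],"angular":[0,0,0]},{"fingers":14,"delta_pos":[0,0,0],"angular":[0,0,0]}]' >/dev/null && python3 ck.py fr 6.8 && python3 -m pendant '[{"fingers":14,"delta_pos":[1.1,-2.8,0.1],"angular":[0,0,0]},{"fingers":14,"delta_pos":[0,0,0],"angular":[0,0,0]}]' >/dev/null && python3 ck.py fr 6.8
python3 -c "
from h import *
show('fr',3,6)"
```

```text
push=5.11 radial=-4.51 fz=-3.37 r=40.1 z=112.8 ang=-1.661 t=15.2 gap=16.9
push=4.61 radial=-4.83 fz=-2.19 r=40.1 z=112.7 ang=-1.73 t=15.4 gap=16.7
push=4.2 radial=-5.53 fz=-1.35 r=40.1 z=112.6 ang=-1.8 t=15.6 gap=17.1
push=4.93 radial=-4.84 fz=-2.2 r=40.2 z=112.5 ang=-1.872 t=15.8 gap=16.7
push=6.42 radial=-5.43 fz=-4.18 r=40.2 z=112.5 ang=-1.93 t=16.0 gap=16.6
{'push': 6.42, 'radial': -5.43, 'fz': -4.18, 'r': 40.2, 'z': 112.5, 'ang': -1.93, 't': 16.0, 'gap': 16.6}
[1.7, -2.6, 0.5] [1.9, -2.5, 0.5] [1.6, -2.6, 0.0] [1.8, -2.4, 0.0] [1.9, -2.3, 0.1] [2.1, -2.1, 0.1]
```

```bash
python3 -m pendant '[{"fingers":14,"delta_pos":[1.1,-1.8,0.2],"angular":[0,0,0]},{"fingers":14,"delta_pos":[0,0,0],"angular":[0,0,0]}]' >/dev/null; python3 ck.py fr 9.5 && python3 -m pendant '[{"fingers":14,"delta_pos":[1.2,-1.7,0.1],"angular":[0,0,0]},{"fingers":14,"delta_pos":[0,0,0],"angular":[0,0,0]}]' >/dev/null && python3 ck.py fr 9.5 && python3 -m pendant '[{"fingers":14,"delta_pos":[1.1,-1.7,0.1],"angular":[0,0,0]},{"fingers":14,"delta_pos":[0,0,0],"angular":[0,0,0]}]' >/dev/null && python3 ck.py fr 9.5
python3 -c "
from h import *
show('fr',1,1)"
```

```text
push=8.65 radial=-5.26 fz=-4.04 r=40.2 z=112.6 ang=-1.96 t=16.2 gap=16.8
push=9.0 radial=-4.27 fz=-5.07 r=40.2 z=112.6 ang=-1.992 t=16.4 gap=16.8
push=10.89 radial=-3.95 fz=-6.43 r=40.1 z=112.6 ang=-2.026 t=16.6 gap=17.1
{'push': 10.89, 'radial': -3.95, 'fz': -6.43, 'r': 40.1, 'z': 112.6, 'ang': -2.026, 't': 16.6, 'gap': 17.1}
[0.8, -0.7, 0.7]
```

```bash
python3 -m pendant '[{"fingers":14,"delta_pos":[0.6,-0.9,0],"angular":[0,0,0]},{"fingers":14,"delta_pos":[0,0,0],"angular":[0,0,0]}]' >/dev/null; python3 ck.py fr 11.4 && python3 -m pendant '[{"fingers":14,"delta_pos":[0.4,-0.6,0],"angular":[0,0,0]},{"fingers":14,"delta_pos":[0,0,0],"angular":[0,0,0]}]' >/dev/null && python3 ck.py fr 12
python3 -m pendant '[{"fingers":14,"delta_pos":[-1,1.5,0],"angular":[0,0,0]},{"fingers":45,"delta_pos":[0,0,0],"angular":[0,0,0]},{"fingers":45,"delta_pos":[0,0,0],"angular":[0,0,0]},{"fingers":45,"delta_pos":[0,0,0],"angular":[0,0,0]},{"fingers":45,"delta_pos":[0,0,-20],"angular":[0,0,0]},{"fingers":45,"delta_pos":[0,0,-20],"angular":[0,0,0]},{"fingers":45,"delta_pos":[0,0,-20],"angular":[0,0,0]},{"fingers":45,"delta_pos":[0,0,0],"angular":[0,0,0]}]'
python3 -c "
from h import *
print(to([.513,-.208,.172]),yaw_y()-YAW)"
```

```text
push=11.83 radial=-4.49 fz=-5.98 r=40.1 z=112.7 ang=-2.04 t=16.8 gap=16.5
clock: 17.6
tcp_pos: [0.5948, -0.178, 0.1739]
orientation: [0.003, 0.593, 0.805, 0.001]
wrist_force: [0.7, -0.5, -0.6]
finger_gap: 0.045
[ -4.4 -87.1   1.5] 0.0017471136328727765
```

```bash
python3 -m pendant '[{"fingers":45,"delta_pos":[-1,-25,0],"angular":[0,0,0]},{"fingers":45,"delta_pos":[-1,-30,0],"angular":[0,0,0]},{"fingers":45,"delta_pos":[-2,-30,0],"angular":[0,0,0]},{"fingers":45,"delta_pos":[0,0,0],"angular":[0,0,0]},{"fingers":45,"delta_pos":[0,0,0],"angular":[0,0,0]}]'
python3 -c "
from h import *
print(to([.513,-.208,.114]),yaw_y()-YAW)
cv2.imwrite('pics/e.png',cv2.resize(env.read_camera('side')[150:350,190:440],None,fx=3,fy=3))"
```

```text
clock: 18.1
tcp_pos: [0.5128, -0.2064, 0.1701]
orientation: [0.0, 0.594, 0.805, 0.0]
wrist_force: [0.5, -0.1, -0.2]
finger_gap: 0.0451
[-1.6 -0.3 56.1] 0.0006878073614519642
```

View pics/e.png

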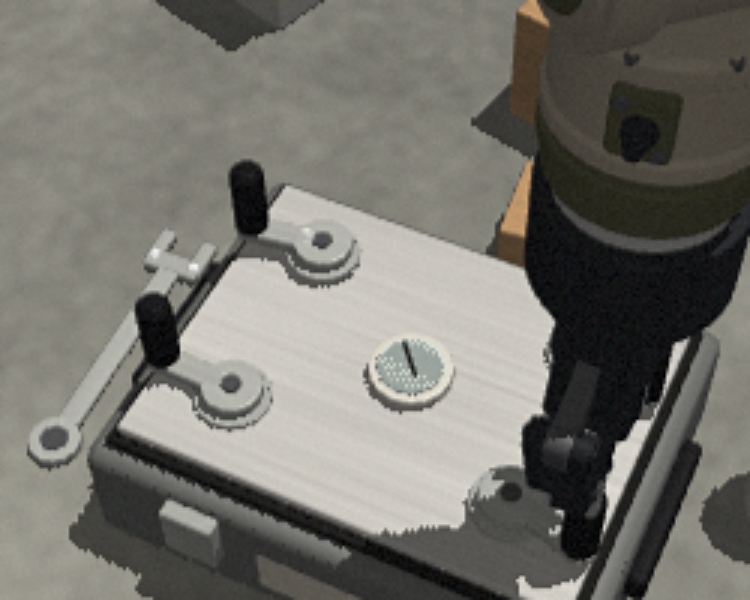

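The gripper stands over the near-right knob (crop 582,530), and the near-left one is unmoved at (158,328). I lower and grip.

```bash
python3 -m pendant '[{"fingers":45,"delta_pos":[-1.6,-0.3,0],"angular":[0,0,0]},{"fingers":45,"delta_pos":[0,0,18],"angular":[0,0,0]},{"fingers":45,"delta_pos":[0,0,19],"angular":[0,0,0]},{"fingers":45,"delta_pos":[0,0,19],"angular":[0,0,0]},{"fingers":14,"delta_pos":[0,0,0],"angular":[0,0,0]},{"fingers":14,"delta_pos":[0,0,0],"angular":[0,0,0]},{"fingers":14,"delta_pos":[0,0,0],"angular":[0,0,0]},{"fingers":14,"delta_pos":[0,0,0],"angular":[0,0,0]},{"fingers":14,"delta_pos":[0,0,0],"angular":[0,0,0]}]' >/dev/null
python3 -c "
from h import *
show('nr',8,6)"
```

```text
{'push': -5.07, 'radial': 0.89, 'fz': -8.21, 'r': 39.9, 'z': 113.9, 'ang': -1.786, 't': 19.05, 'gap': 16.7}
[2.4, -7.6, 1.0] [3.9, -7.0, 1.0] [5.2, -6.0, 0.2] [6.3, -4.9, 0.2] [7.2, -3.5, 0.2] [7.7, -2.0, 0.2]
```

```bash
python3 -m pendant '[{"fingers":14,"delta_pos":[2.4,-7.6,0.5],"angular":[0,0,0]},{"fingers":14,"delta_pos":[3.9,-7,0.5],"angular":[0,0,0]},{"fingers":14,"delta_pos":[5.2,-6,0.2],"angular":[0,0,0]}]' >/dev/null
python3 -c "
from h import *
show('nr',8,1)"
python3 -m pendant '[{"fingers":14,"delta_pos":[6.3,-4.9,0.2],"angular":[0,0,0]},{"fingers":14,"delta_pos":[7.2,-3.5,0.2],"angular":[0,0,0]}]' >/dev/null
python3 -c "
from h import *
show('nr',8,6)"
```

```text
{'push': 6.95, 'radial': 0.32, 'fz': -14.39, 'r': 39.8, 'z': 113.8, 'ang': -2.278, 't': 19.35, 'gap': 16.7}
[5.8, -5.5, 1.1]
{'push': 7.47, 'radial': 4.3, 'fz': -12.13, 'r': 39.8, 'z': 113.4, 'ang': -2.684, 't': 19.55, 'gap': 16.7}
[7.3, -3.2, 1.1] [7.7, -1.6, 1.1] [8.0, 0.3, 0.1] [7.8, 1.9, 0.1] [7.2, 3.4, 0.2] [6.4, 4.8, 0.2]
```

```bash
python3 -m pendant '[{"fingers":14,"delta_pos":[7.3,-3.2,0.8],"angular":[0,0,0]},{"fingers":14,"delta_pos":[7.7,-1.6,0.8],"angular":[0,0,0]},{"fingers":14,"delta_pos":[8,0.3,0.2],"angular":[0,0,0]},{"fingers":14,"delta_pos":[7.8,1.9,0.2],"angular":[0,0,0]}]' >/dev/null
python3 -c "
from h import *
show('nr',8,6)"
```

```text
{'push': 6.64, 'radial': -4.27, 'fz': -9.4, 'r': 40.1, 'z': 112.2, 'ang': 2.806, 't': 19.95, 'gap': 16.8}
[7.1, 3.8, 1.1] [6.3, 5.1, 1.1] [5.4, 5.9, 0.2] [4.1, 6.9, 0.2] [2.6, 7.5, 0.2] [1.1, 7.9, 0.2]
```

```bash
python3 -m pendant '[{"fingers":14,"delta_pos":[7.1,3.8,0.6],"angular":[0,0,0]},{"fingers":14,"delta_pos":[6.3,5.1,0.6],"angular":[0,0,0]},{"fingers":14,"delta_pos":[5.4,5.9,0.2],"angular":[0,0,0]}]' >/dev/null
python3 -c "
from h import *
show('nr',3,9)"
```

```text
{'push': 7.65, 'radial': -4.66, 'fz': -4.08, 'r': 40.1, 'z': 111.3, 'ang': 2.202, 't': 20.25, 'gap': 16.8}
[1.3, 2.8, 0.5] [1.1, 2.9, 0.5] [1.3, 2.7, 0.1] [1.1, 2.8, 0.1] [0.9, 2.9, 0.1] [0.6, 2.9, 0.1] [0.4, 3.0, 0.1] [0.2, 3.0, 0.1] [-0.0, 3.0, 0.1]
```

```bash
python3 -m pendant '[{"fingers":14,"delta_pos":[1.5,2.7,0.2],"angular":[0,0,0]},{"fingers":14,"delta_pos":[0,0,0],"angular":[0,0,0]}]' >/dev/null; python3 ck.py nr 6.8 && python3 -m pendant '[{"fingers":14,"delta_pos":[1.3,2.8,0.2],"angular":[0,0,0]},{"fingers":14,"delta_pos":[0,0,0],"angular":[0,0,0]}]' >/dev/null && python3 ck.py nr 6.8 && python3 -m pendant '[{"fingers":14,"delta_pos":[1.2,2.7,0.1],"angular":[0,0,0]},{"fingers":14,"delta_pos":[0,0,0],"angular":[0,0,0]}]' >/dev/null && python3 ck.py nr 6.8  && python3 -m pendant '[{"fingers":14,"delta_pos":[1,2.8,0.1],"angular":[0,0,0]},{"fingers":14,"delta_pos":[0,0,0],"angular":[0,0,0]}]' >/dev/null && python3 ck.py nr 6.8 && python3 -m pendant '[{"fingers":14,"delta_pos":[0.8,2.9,0.1],"angular":[0,0,0]},{"fingers":14,"delta_pos":[0,0,0],"angular":[0,0,0]}]' >/dev/null && python3 ck.py nr 6.8 && python3 -m pendant '[{"fingers":14,"delta_pos":[0.6,2.9,0.1],"angular":[0,0,0]},{"fingers":14,"delta_pos":[0,0,0],"angular":[0,0,0]}]' >/dev/null && python3 ck.py nr 6.8 && python3 -m pendant '[{"fingers":14,"delta_pos":[0.4,3,0.1],"angular":[0,0,0]},{"fingers":14,"delta_pos":[0,0,0],"angular":[0,0,0]}]' >/dev/null && python3 ck.py nr 6.8
python3 -c "
from h import *
show('nr',3,9)"
```

```text
push=4.92 radial=-2.15 fz=-2.15 r=40.0 z=111.1 ang=2.107 t=20.45 gap=16.7
push=4.7 radial=-1.75 fz=1.3 r=40.0 z=110.9 ang=2.037 t=20.65 gap=16.9
push=4.93 radial=-2.78 fz=1.28 r=40.1 z=110.8 ang=1.966 t=20.85 gap=17.0
push=3.84 radial=-3.27 fz=1.19 r=40.1 z=110.7 ang=1.893 t=21.05 gap=16.7
push=4.08 radial=-2.44 fz=1.14 r=40.1 z=110.7 ang=1.819 t=21.25 gap=17.0
push=4.2 radial=-2.78 fz=1.42 r=40.1 z=110.5 ang=1.747 t=21.45 gap=16.7
push=3.98 radial=-3.28 fz=2.85 r=40.1 z=110.5 ang=1.673 t=21.65 gap=16.8
{'push': 3.98, 'radial': -3.28, 'fz': 2.85, 'r': 40.1, 'z': 110.5, 'ang': 1.673, 't': 21.65, 'gap': 16.8}
[-0.1, 3.0, -0.2] [-0.4, 3.0, -0.2] [-0.3, 3.0, 0.1] [-0.5, 3.0, 0.1] [-0.7, 2.9, 0.1] [-0.9, 2.9, 0.1] [-1.1, 2.8, 0.1] [-1.3, 2.7, 0.1] [-1.5, 2.6, 0.1]
```

```bash
python3 -m pendant '[{"fingers":14,"delta_pos":[0,3,-0.1],"angular":[0,0,0]},{"fingers":14,"delta_pos":[0,0,0],"angular":[0,0,0]}]' >/dev/null; python3 ck.py nr 6.8 && python3 -m pendant '[{"fingers":14,"delta_pos":[-0.2,3,-0.1],"angular":[0,0,0]},{"fingers":14,"delta_pos":[0,0,0],"angular":[0,0,0]}]' >/dev/null && python3 ck.py nr 6.8 && python3 -m pendant '[{"fingers":14,"delta_pos":[-0.3,3,0.1],"angular":[0,0,0]},{"fingers":14,"delta_pos":[0,0,0],"angular":[0,0,0]}]' >/dev/null && python3 ck.py nr 6.8  && python3 -m pendant '[{"fingers":14,"delta_pos":[-0.5,3,0.1],"angular":[0,0,0]},{"fingers":14,"delta_pos":[0,0,0],"angular":[0,0,0]}]' >/dev/null && python3 ck.py nr 6.8 && python3 -m pendant '[{"fingers":14,"delta_pos":[-0.7,2.9,0.1],"angular":[0,0,0]},{"fingers":14,"delta_pos":[0,0,0],"angular":[0,0,0]}]' >/dev/null && python3 ck.py nr 6.8 && python3 -m pendant '[{"fingers":14,"delta_pos":[-0.9,2.9,0.1],"angular":[0,0,0]},{"fingers":14,"delta_pos":[0,0,0],"angular":[0,0,0]}]' >/dev/null && python3 ck.py nr 6.8 && python3 -m pendant '[{"fingers":14,"delta_pos":[-1.1,2.8,0.1],"angular":[0,0,0]},{"fingers":14,"delta_pos":[0,0,0],"angular":[0,0,0]}]' >/dev/null && python3 ck.py nr 6.8
python3 -c "
from h import *
show('nr',3,9)"
```

```text
push=5.0 radial=-4.01 fz=2.08 r=40.1 z=110.4 ang=1.604 t=21.85 gap=17.1
push=4.94 radial=-3.7 fz=2.05 r=40.1 z=110.4 ang=1.533 t=22.05 gap=16.7
push=5.18 radial=-3.35 fz=2.5 r=40.1 z=110.3 ang=1.465 t=22.25 gap=17.0
push=6.76 radial=-2.82 fz=3.18 r=40.2 z=110.1 ang=1.406 t=22.45 gap=16.8
push=8.99 radial=-3.75 fz=5.39 r=40.2 z=110.0 ang=1.354 t=22.65 gap=16.9
{'push': 8.99, 'radial': -3.75, 'fz': 5.39, 'r': 40.2, 'z': 110.0, 'ang': 1.354, 't': 22.65, 'gap': 16.9}
[-1.1, 2.8, -0.5] [-1.3, 2.8, -0.5] [-1.2, 2.8, 0.1] [-1.4, 2.7, 0.1] [-1.6, 2.5, 0.1] [-1.8, 2.4, 0.1] [-1.9, 2.3, 0.1] [-2.1, 2.1, 0.1] [-2.3, 2.0, 0.1]
```

```bash
python3 -m pendant '[{"fingers":14,"delta_pos":[-0.6,1.7,0],"angular":[0,0,0]},{"fingers":14,"delta_pos":[0,0,0],"angular":[0,0,0]}]' >/dev/null; python3 ck.py nr 11.4 && python3 -m pendant '[{"fingers":14,"delta_pos":[-0.5,1,0],"angular":[0,0,0]},{"fingers":14,"delta_pos":[0,0,0],"angular":[0,0,0]}]' >/dev/null && python3 ck.py nr 11.4 && python3 -m pendant '[{"fingers":14,"delta_pos":[-0.3,0.7,0],"angular":[0,0,0]},{"fingers":14,"delta_pos":[0,0,0],"angular":[0,0,0]}]' >/dev/null && python3 ck.py nr 11.4
```

```text
push=10.37 radial=-3.41 fz=7.17 r=40.2 z=109.9 ang=1.326 t=22.85 gap=17.1
push=11.48 radial=-3.27 fz=7.75 r=40.2 z=109.8 ang=1.312 t=23.05 gap=16.5
```

```bash
python3 -m pendant '[{"fingers":14,"delta_pos":[-0.2,0.5,0],"angular":[0,0,0]},{"fingers":14,"delta_pos":[0,0,0],"angular":[0,0,0]}]' >/dev/null; python3 ck.py nr 12
python3 -m pendant '[{"fingers":14,"delta_pos":[0.6,-1.7,0],"angular":[0,0,0]},{"fingers":45,"delta_pos":[0,0,0],"angular":[0,0,0]},{"fingers":45,"delta_pos":[0,0,0],"angular":[0,0,0]},{"fingers":45,"delta_pos":[0,0,0],"angular":[0,0,0]},{"fingers":45,"delta_pos":[0,0,-20],"angular":[0,0,0]},{"fingers":45,"delta_pos":[0,0,-20],"angular":[0,0,0]},{"fingers":45,"delta_pos":[0,0,-22],"angular":[0,0,0]},{"fingers":45,"delta_pos":[0,0,0],"angular":[0,0,0]}]'
python3 -c "
from h import *
print(to([.547,.043,.172]),yaw_y()-YAW)"
```

```text
push=11.95 radial=-4.09 fz=7.77 r=40.3 z=109.8 ang=1.305 t=23.25 gap=17.0
clock: 24.05
tcp_pos: [0.511, -0.1272, 0.1736]
orientation: [0.003, 0.593, 0.805, 0.001]
wrist_force: [0.9, 0.7, 0.9]
finger_gap: 0.0451
[151.8  84.9   1.5] 0.0024824355402875975
```

```bash
python3 -m pendant '[{"fingers":45,"delta_pos":[35,20,0],"angular":[0,0,0]},{"fingers":45,"delta_pos":[38,21,0],"angular":[0,0,0]},{"fingers":45,"delta_pos":[38,22,0],"angular":[0,0,0]},{"fingers":45,"delta_pos":[40,22,0],"angular":[0,0,0]},{"fingers":45,"delta_pos":[0,0,0],"angular":[0,0,0]},{"fingers":45,"delta_pos":[0,0,0],"angular":[0,0,0]}]'
python3 -c "
from h import *
print(to([.547,.043,.1145]),yaw_y()-YAW)
cv2.imwrite('pics/f.png',cv2.resize(env.read_camera('side')[150:350,190:440],None,fx=3,fy=3))"
```

```text
clock: 24.65
tcp_pos: [0.5448, 0.0441, 0.1696]
orientation: [-0.0, 0.592, 0.806, -0.0]
wrist_force: [-0.4, 0.7, 0.1]
finger_gap: 0.0449
[-1.7  1.8 55.1] 0.004991686019390873
```

View pics/f.png

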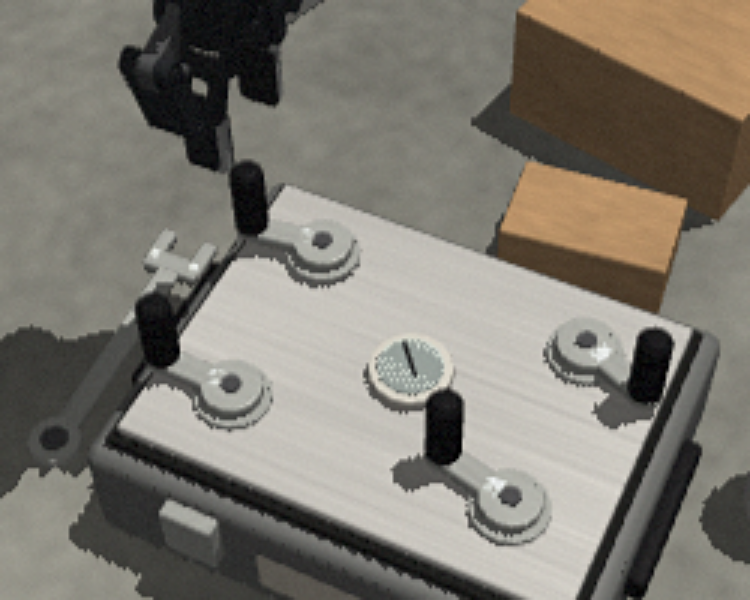

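Three knobs are turned: near left (158,328), far right (650,365), near right (444,427). The gripper is over the far-left knob (248,197).

```bash
python3 -m pendant '[{"fingers":45,"delta_pos":[-1.7,1,0],"angular":[0,0,0]},{"fingers":45,"delta_pos":[0,0,18],"angular":[0,0,0]},{"fingers":45,"delta_pos":[0,0,19],"angular":[0,0,0]},{"fingers":45,"delta_pos":[0,0,18],"angular":[0,0,0]},{"fingers":14,"delta_pos":[0,0,0],"angular":[0,0,0]},{"fingers":14,"delta_pos":[0,0,0],"angular":[0,0,0]},{"fingers":14,"delta_pos":[0,0,0],"angular":[0,0,0]},{"fingers":14,"delta_pos":[0,0,0],"angular":[0,0,0]},{"fingers":14,"delta_pos":[0,0,0],"angular":[0,0,0]}]' >/dev/null
python3 -c "
from h import *
show('fl',8,6)"
```

```text
{'push': 4.14, 'radial': -3.94, 'fz': -5.23, 'r': 38.3, 'z': 115.4, 'ang': 1.669, 't': 25.6, 'gap': 17.2}
[-0.4, 8.0, 0.7] [-2.0, 7.9, 0.7] [-3.1, 7.3, 0.2] [-4.5, 6.6, 0.2] [-5.7, 5.5, 0.2] [-6.7, 4.3, 0.2]
```

```bash
python3 -m pendant '[{"fingers":14,"delta_pos":[-0.4,8,0.4],"angular":[0,0,0]},{"fingers":14,"delta_pos":[-2,7.9,0.4],"angular":[0,0,0]},{"fingers":14,"delta_pos":[-3.1,7.3,0.2],"angular":[0,0,0]}]' >/dev/null
python3 -c "
from h import *
show('fl',8,1)"
python3 -m pendant '[{"fingers":14,"delta_pos":[-4.5,6.6,0.2],"angular":[0,0,0]},{"fingers":14,"delta_pos":[-5.7,5.5,0.2],"angular":[0,0,0]}]' >/dev/null
python3 -c "
from h import *
show('fl',8,6);print(env.get_state()['wrist_force'])"
```

```text
{'push': 6.41, 'radial': -4.48, 'fz': -0.57, 'r': 38.8, 'z': 114.5, 'ang': 1.069, 't': 25.9, 'gap': 17.1}
[-4.9, 6.4, 0.2]
{'push': 6.01, 'radial': -4.39, 'fz': 0.6, 'r': 39.3, 'z': 114.1, 'ang': 0.671, 't': 26.1, 'gap': 17.0}
[-7.0, 4.0, 0.1] [-7.7, 2.5, 0.1] [-7.9, 1.3, 0.2] [-8.0, -0.2, 0.2] [-7.8, -1.8, 0.2] [-7.3, -3.3, 0.2]
[-7.43825638 -0.22636894  0.6033305 ]
```

```bash
echo '{"nl":[2.5,2.8],"nr":[2.5,3.6],"fl":[3.4,2.1],"fr":[2.5,4.5]}'>off.json
python3 -m pendant '[{"fingers":14,"delta_pos":[-7,4,0.1],"angular":[0,0,0]},{"fingers":14,"delta_pos":[-7.7,2.5,0.1],"angular":[0,0,0]},{"fingers":14,"delta_pos":[-7.9,1.2,0.2],"angular":[0,0,0]},{"fingers":14,"delta_pos":[-8,-0.3,0.2],"angular":[0,0,0]}]' >/dev/null
python3 -c "
from h import *
show('fl',8,6)"
```

```text
{'push': 6.66, 'radial': -2.42, 'fz': -3.1, 'r': 39.9, 'z': 113.6, 'ang': -0.079, 't': 26.5, 'gap': 16.5}
[-7.8, -1.7, 0.5] [-7.4, -3.2, 0.5] [-6.7, -4.4, 0.2] [-5.7, -5.6, 0.2] [-4.4, -6.6, 0.2] [-3.0, -7.4, 0.2]
```

```bash
python3 -m pendant '[{"fingers":14,"delta_pos":[-7.8,-1.7,0.4],"angular":[0,0,0]},{"fingers":14,"delta_pos":[-7.4,-3.2,0.4],"angular":[0,0,0]},{"fingers":14,"delta_pos":[-6.7,-4.4,0.2],"angular":[0,0,0]}]' >/dev/null
python3 -c "
from h import *
show('fl',3,9)"
```

```text
{'push': 7.16, 'radial': -4.29, 'fz': -2.28, 'r': 40.1, 'z': 112.9, 'ang': -0.674, 't': 26.8, 'gap': 17.1}
[-2.0, -2.3, 0.3] [-1.8, -2.5, 0.3] [-1.9, -2.3, 0.1] [-1.8, -2.4, 0.1] [-1.6, -2.5, 0.1] [-1.4, -2.7, 0.1] [-1.2, -2.8, 0.1] [-1.0, -2.8, 0.1] [-0.8, -2.9, 0.1]
```

```bash
python3 -m pendant '[{"fingers":14,"delta_pos":[-2,-2.3,0.2],"angular":[0,0,0]},{"fingers":14,"delta_pos":[0,0,0],"angular":[0,0,0]}]' >/dev/null; python3 ck.py fl 6.8 && python3 -m pendant '[{"fingers":14,"delta_pos":[-1.8,-2.5,0.2],"angular":[0,0,0]},{"fingers":14,"delta_pos":[0,0,0],"angular":[0,0,0]}]' >/dev/null && python3 ck.py fl 6.8 && python3 -m pendant '[{"fingers":14,"delta_pos":[-1.9,-2.3,0.1],"angular":[0,0,0]},{"fingers":14,"delta_pos":[0,0,0],"angular":[0,0,0]}]' >/dev/null && python3 ck.py fl 6.8  && python3 -m pendant '[{"fingers":14,"delta_pos":[-1.8,-2.4,0.1],"angular":[0,0,0]},{"fingers":14,"delta_pos":[0,0,0],"angular":[0,0,0]}]' >/dev/null && python3 ck.py fl 6.8 && python3 -m pendant '[{"fingers":14,"delta_pos":[-1.6,-2.5,0.1],"angular":[0,0,0]},{"fingers":14,"delta_pos":[0,0,0],"angular":[0,0,0]}]' >/dev/null && python3 ck.py fl 6.8 && python3 -m pendant '[{"fingers":14,"delta_pos":[-1.4,-2.7,0.1],"angular":[0,0,0]},{"fingers":14,"delta_pos":[0,0,0],"angular":[0,0,0]}]' >/dev/null && python3 ck.py fl 6.8 && python3 -m pendant '[{"fingers":14,"delta_pos":[-1.2,-2.8,0.1],"angular":[0,0,0]},{"fingers":14,"delta_pos":[0,0,0],"angular":[0,0,0]}]' >/dev/null && python3 ck.py fl 6.8
python3 -c "
from h import *
show('fl',3,9)"
```

```text
push=3.91 radial=-3.05 fz=-2.04 r=40.0 z=112.9 ang=-0.767 t=27.0 gap=16.7
push=4.19 radial=-3.78 fz=-1.69 r=40.0 z=112.8 ang=-0.83 t=27.2 gap=16.8
push=5.38 radial=-2.89 fz=-3.26 r=40.0 z=112.8 ang=-0.901 t=27.4 gap=16.8
push=5.45 radial=-3.38 fz=-2.84 r=40.1 z=112.7 ang=-0.974 t=27.6 gap=17.3
push=3.87 radial=-3.91 fz=-2.08 r=40.1 z=112.6 ang=-1.046 t=27.8 gap=16.6
push=4.67 radial=-3.9 fz=-1.8 r=40.1 z=112.5 ang=-1.12 t=28.0 gap=16.5
push=5.06 radial=-4.4 fz=-2.48 r=40.2 z=112.5 ang=-1.193 t=28.2 gap=16.8
{'push': 5.06, 'radial': -4.4, 'fz': -2.48, 'r': 40.2, 'z': 112.5, 'ang': -1.193, 't': 28.2, 'gap': 16.8}
[-0.6, -3.0, 0.3] [-0.4, -3.1, 0.3] [-0.6, -2.9, 0.1] [-0.3, -3.0, 0.1] [-0.1, -3.0, 0.1] [0.1, -3.0, 0.1] [0.3, -3.0, 0.1] [0.6, -2.9, 0.1] [0.8, -2.9, 0.1]
```

```bash
python3 -m pendant '[{"fingers":14,"delta_pos":[-0.8,-2.9,0.2],"angular":[0,0,0]},{"fingers":14,"delta_pos":[0,0,0],"angular":[0,0,0]}]' >/dev/null; python3 ck.py fl 6.8 && python3 -m pendant '[{"fingers":14,"delta_pos":[-0.5,-3,0.2],"angular":[0,0,0]},{"fingers":14,"delta_pos":[0,0,0],"angular":[0,0,0]}]' >/dev/null && python3 ck.py fl 6.8 && python3 -m pendant '[{"fingers":14,"delta_pos":[-0.5,-2.9,0.1],"angular":[0,0,0]},{"fingers":14,"delta_pos":[0,0,0],"angular":[0,0,0]}]' >/dev/null && python3 ck.py fl 6.8  && python3 -m pendant '[{"fingers":14,"delta_pos":[-0.3,-3,0.1],"angular":[0,0,0]},{"fingers":14,"delta_pos":[0,0,0],"angular":[0,0,0]}]' >/dev/null && python3 ck.py fl 6.8 && python3 -m pendant '[{"fingers":14,"delta_pos":[-0.1,-3,0.1],"angular":[0,0,0]},{"fingers":14,"delta_pos":[0,0,0],"angular":[0,0,0]}]' >/dev/null && python3 ck.py fl 6.8 && python3 -m pendant '[{"fingers":14,"delta_pos":[0.1,-3,0.1],"angular":[0,0,0]},{"fingers":14,"delta_pos":[0,0,0],"angular":[0,0,0]}]' >/dev/null && python3 ck.py fl 6.8 && python3 -m pendant '[{"fingers":14,"delta_pos":[0.4,-3,0.1],"angular":[0,0,0]},{"fingers":14,"delta_pos":[0,0,0],"angular":[0,0,0]}]' >/dev/null && python3 ck.py fl 6.8
python3 -c "
from h import *
show('fl',3,9)"
```

```text
push=4.59 radial=-4.17 fz=-2.63 r=40.2 z=112.4 ang=-1.263 t=28.4 gap=16.8
push=4.11 radial=-3.9 fz=-2.89 r=40.2 z=112.4 ang=-1.334 t=28.6 gap=16.7
push=4.71 radial=-4.89 fz=-2.51 r=40.2 z=112.3 ang=-1.403 t=28.8 gap=17.0
push=4.03 radial=-4.03 fz=-2.81 r=40.2 z=112.2 ang=-1.476 t=29.0 gap=16.9
push=5.03 radial=-5.08 fz=-2.71 r=40.2 z=112.2 ang=-1.547 t=29.2 gap=17.0
push=5.07 radial=-4.7 fz=-2.66 r=40.3 z=112.1 ang=-1.618 t=29.4 gap=16.9
push=5.58 radial=-4.32 fz=-3.71 r=40.3 z=112.1 ang=-1.682 t=29.6 gap=17.0
{'push': 5.58, 'radial': -4.32, 'fz': -3.71, 'r': 40.3, 'z': 112.1, 'ang': -1.682, 't': 29.6, 'gap': 17.0}
[0.9, -2.9, 0.4] [1.1, -2.9, 0.4] [0.9, -2.9, 0.1] [1.1, -2.8, 0.1] [1.3, -2.7, 0.1] [1.5, -2.6, 0.1] [1.7, -2.5, 0.1] [1.9, -2.3, 0.1] [2.1, -2.2, 0.1]
```

```bash
python3 -m pendant '[{"fingers":14,"delta_pos":[0.7,-2.9,0.2],"angular":[0,0,0]},{"fingers":14,"delta_pos":[0,0,0],"angular":[0,0,0]}]' >/dev/null; python3 ck.py fl 8.5 && python3 -m pendant '[{"fingers":14,"delta_pos":[0.9,-2.9,0.2],"angular":[0,0,0]},{"fingers":14,"delta_pos":[0,0,0],"angular":[0,0,0]}]' >/dev/null && python3 ck.py fl 8.5 && python3 -m pendant '[{"fingers":14,"delta_pos":[0.9,-2.9,0.1],"angular":[0,0,0]},{"fingers":14,"delta_pos":[0,0,0],"angular":[0,0,0]}]' >/dev/null && python3 ck.py fl 8.5  && python3 -m pendant '[{"fingers":14,"delta_pos":[1.1,-2.8,0.1],"angular":[0,0,0]},{"fingers":14,"delta_pos":[0,0,0],"angular":[0,0,0]}]' >/dev/null && python3 ck.py fl 8.5
python3 -c "
from h import *
show('fl',3,3)"
```

```text
push=7.12 radial=-3.98 fz=-4.21 r=40.3 z=112.1 ang=-1.732 t=29.8 gap=16.9
push=9.21 radial=-4.33 fz=-5.55 r=40.3 z=112.1 ang=-1.782 t=30.0 gap=16.7
{'push': 9.21, 'radial': -4.33, 'fz': -5.55, 'r': 40.3, 'z': 112.1, 'ang': -1.782, 't': 30.0, 'gap': 16.7}
[1.2, -2.8, 0.6] [1.4, -2.8, 0.6] [1.2, -2.8, 0.0]
```

```bash
python3 -m pendant '[{"fingers":14,"delta_pos":[0.7,-1.7,0],"angular":[0,0,0]},{"fingers":14,"delta_pos":[0,0,0],"angular":[0,0,0]}]' >/dev/null; python3 ck.py fl 11.4 && python3 -m pendant '[{"fingers":14,"delta_pos":[0.4,-1,0],"angular":[0,0,0]},{"fingers":14,"delta_pos":[0,0,0],"angular":[0,0,0]}]' >/dev/null && python3 ck.py fl 11.4 && python3 -m pendant '[{"fingers":14,"delta_pos":[0.3,-0.7,0],"angular":[0,0,0]},{"fingers":14,"delta_pos":[0,0,0],"angular":[0,0,0]}]' >/dev/null && python3 ck.py fl 11.4
```

```text
push=11.02 radial=-3.82 fz=-6.91 r=40.2 z=112.2 ang=-1.809 t=30.2 gap=16.8
push=11.83 radial=-3.75 fz=-8.66 r=40.2 z=112.3 ang=-1.824 t=30.4 gap=16.6
```

```bash
python3 -m pendant '[{"fingers":14,"delta_pos":[-0.6,1.7,0],"angular":[0,0,0]},{"fingers":45,"delta_pos":[0,0,0],"angular":[0,0,0]},{"fingers":45,"delta_pos":[0,0,0],"angular":[0,0,0]},{"fingers":45,"delta_pos":[0,0,0],"angular":[0,0,0]},{"fingers":45,"delta_pos":[0,0,-20],"angular":[0,0,0]},{"fingers":45,"delta_pos":[0,0,-20],"angular":[0,0,0]},{"fingers":45,"delta_pos":[0,0,-25],"angular":[0,0,0]},{"fingers":45,"delta_pos":[0,0,-25],"angular":[0,0,0]},{"fingers":45,"delta_pos":[30,0,-25],"angular":[0,0,0]},{"fingers":45,"delta_pos":[35,0,0],"angular":[0,0,0]},{"fingers":45,"delta_pos":[35,0,0],"angular":[0,0,0]},{"fingers":45,"delta_pos":[25,0,0],"angular":[0,0,0]}]'
python3 -m pendant '[{"fingers":45,"delta_pos":[0,0,0],"angular":[0,0,0]},{"fingers":45,"delta_pos":[0,0,0],"angular":[0,0,0]}]' >/dev/null
python3 -c "
from h import *
E={'nl':1.5,'fr':-2.04,'nr':1.305,'fl':-1.824}
for n,a in E.items(): print(n,np.round(proj('side',np.array([*(NUT[n]+.04*np.array([np.cos(a+YAW),np.sin(a+YAW)])),.123])),0))
cv2.imwrite('pics/g.png',env.read_camera('side'))"
```

```text
clock: 31.6
tcp_pos: [0.521, 0.083, 0.2259]
orientation: [0.0, 0.593, 0.805, 0.001]
wrist_force: [0.1, 0.0, -0.5]
finger_gap: 0.0452
nl [242. 259.]
fr [404. 272.]
nr [337. 291.]
fl [316. 235.]
```

View pics/g.png

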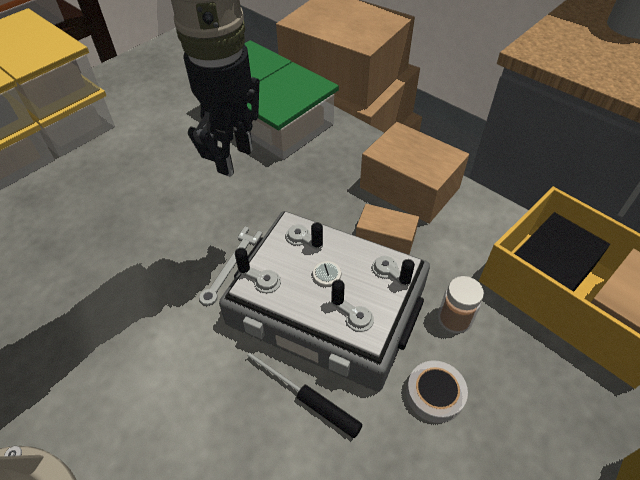

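All four knobs stand where they were left: (242,260), (317,235), (407,271), (338,292). The bystanders are unmoved and the arm is clear.

```bash
python3 -c "
from workcell import env
print(env.hand_in())"
```

```text
the job is handed in; nothing more can be done
None
```

All four crank nuts are turned clockwise until firm, in cross order, and the job is handed in at about 32 s on the robot's clock (limit 72 s).

| Order | Nut | Turned (rad) | Last settled push at the knob (N) |
|---|---|---|---|
| 1 | Near left | about 2.8 to the end of its free run, about 3.4 by the last push | 11.7 |
| 2 | Far right | about 3.8 | 11.8 |
| 3 | Near right | about 3.2 | 11.95 |
| 4 | Far left | about 3.5 | 11.8 |

- **Force:** I gripped each knob and carried it around its circle. Each ran at about 4 to 5.5 N, and the push then climbed steadily once the nut met its seat. I eased off the load before letting go.
- **Last picture:** all four knobs stand within a few pixels of where I left them, the bystanders look unmoved, and the arm is clear with about 0 N at the wrist.
- **Disagreement:** the circles the knobs followed, read from the arm, were 4 to 5 mm off the camera's stud positions. I corrected this from the measured path while turning. It left sideways loads on the knobs, up to about 13 N on the first nut and mostly 3 to 5 N after that.
- **Not checked:** I did not measure the height of the cover, and I did not re-check the earlier nuts' tightness after the later ones, since the task said to leave them.

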